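# Level the rocking fob steriliser, load it and shut it

## Robot

A 6-joint arm with a two-finger parallel gripper is mounted at the origin on the work surface. World frame = base frame: x ahead of the robot, y to its left, z up, the work surface at z = 0. Lengths are in mm, angles in rad, forces in N, time in s.
With the tool pointing down it reaches from about 350 to 875 mm from the base axis. Payload 4.2 kg.
Tool frame: the origin (TCP) lies midway between the tips of the shut fingers; the grasp point (between the pads) lies 19 mm behind it; y points along the fingers, x is the direction in which the jaws open and shut, and the axes are right-handed (so a half turn about y gives the same grasp; the last joint's range is limited). The gripper opens to 85 mm and grips with 20 to 120 N. Pads are 22 mm wide; open, the fingers measure 114 mm over their backs; the gripper's body (76 mm by 85 mm) begins 54 mm behind the grasp point. The pads swing forward as they close: fully open they stand 13 mm farther back than shut.
Start: joints at [1.517, 0.385, 0.008, 0, -1.194, -0.259], TCP at [192.295, 594.661, 197.112] pointing down, gripper open.
Joint ranges: [-3.14, 3.14], [-1.21, 2.06], [-1.07, 1.41], [-3.16, 2.05], [-2.99, -0.16], [-3.1, 3.1]. Speed limits (rad/s): [2.79, 2.79, 3.14, 3.14, 3.14, 3.14].

## Interface

Orientations are given as a unit quaternion [x, y, z, w].
In Python, from bench import read_state, get_image, job_done gives the robot as it stands.
- The arm moves only by the tool play_rows, never from a script. Its argument "series" is a list of rows, each a list of 7 numbers: the shift along the tool's x, y, z in m, then the turn, a rotation vector about the tool's x, y, z in rad, then the finger opening in m, from 0 to 0.0854. In form: [[x, y, z, wx, wy, wz, claw], ...]. A call has 1 to 10 rows; each row shifts and turns the pose as measured when the row begins, along the tool's axes as they then stand; what a row does not reach is not made up. A row lasts 1/10 s, in which the tool goes at most 50 mm and 8.59 degrees, less where a joint would pass 70% of its speed; a pose out of reach is approached as far as the arm can. A call with a gripper value outside its range is refused whole. The fingers move at their own pace and stop on an object; the grip force is fixed at half the most. Time passes only in rows, so rows that do not move let the fingers close. It gives the time, the measured TCP pose, the force and the opening at its end, in the units of the state.
- read_state(): the state, without advancing time (a new reading comes with each control period).
- get_image(name): name is "side" or "top"; returns a dict with "color" (384x512x3 uint8, red, green, blue), "intrinsics" (3x3 intrinsics, pixels), "D" ([k1, k2, p1, p2, k3] as OpenCV has them; the pictures are not rectified), "origin" and "orientation" of the camera in the world. Camera axes: x right, y down, z forward; pixel columns grow to the right and rows downward; lengths in mm; the calibration is good to about 2 mm. A picture is of the moment at which its call begins. There is no depth.
- job_done(): hands the job in, once; it reports no verdict.
The state is a dict: "clock": time; "joints": joint angles; "joint_vel": joint speeds; "joint_efforts": joint torques, N m; "position": TCP position; "ee_rot": TCP orientation; "contact_force": force on the tool from outside, world axes, zero at the start; "wrist_torque": the same for the moment, N m; "gripper_width": finger opening in mm.
Only numpy, scipy, OpenCV 4.12 (cv2) and the standard library are available. Lean on these libraries where they do the work, as an engineer would, in place of code of your own. Each camera call takes 0.05 s, during which the arm holds its last target. There are 200 camera calls.

## Task

The key-fob steriliser on the laundry's folding table rocks: first turn its two orange foot knobs (clockwise lowers the foot) until it stands level with all four feet bearing. Then lay every key fob lying about flat in its tray, side by side and none on top of another, and lower the hinged lid gently until the two halves meet all round. Do not shift the steriliser from its place, and leave the spray bottle, plant and tub alone.

Things in the scene. Friction and masses are not known exactly. Their poses are not given: they have to be found in the camera images.
- steriliser: white clamshell, 160 (x) x 200 (y) x 104 mm shut, 2.6 kg, loose on four soft rubber feet. Origin mid-footprint, at table height when level; z up, x from its front (two orange foot knobs) to its rear, y to the hinge side. Lower half: open tray, underside 25 and rim 70 mm up, walls 6 mm. Rear feet fixed. At the start a front foot hangs in the air: it tilts 1 to 3 degrees and rocks
- tray_centre (a point): centre of the tray's inner floor (31 mm above the table when level); axes as the steriliser's. Inner floor 148 (x) x 188 (y) mm, 39 mm deep
- lid (a joint): angle of the upper shell half, rad: 0 = shut rim to rim, about 1.8 to 2.1 at the start (standing up, leaning outwards), stop at 2.3. A stiff hinge (about 0.3 N m friction) holds it at any angle; the lid weighs 220 g
- lid_hinge (a point): middle of the hinge line, which runs along the steriliser's x axis on the left (+y) rim of the tray, 70 mm above the table
- lid_tab (a point): outer end of the teal tab on the lid's free edge: 224 mm from the hinge line, 90 mm long along x, 26 mm deep, 8 mm thick. Shut, the lid lies over the tray (towards -y from the hinge), its flat outer face 34 mm above the rim and 160 x 200 mm, the tab jutting out over the -y side
- knob_left (a joint): angle of the left front (+y) foot's orange knob, rad: 0 = foot wound right up; grows turning clockwise seen from above, which drives foot and knob down 8 mm a turn. At 7.07 its sole is level with the rear feet; stop at 10. At angle a the 40 mm bar lies along the steriliser's x axis turned by -a about z. Light friction (0.05 N m), stays where left; about 1.0 to 2.2 at the start
- knob_right (a joint): angle of the right front (-y) foot's orange knob, rad: 0 = foot wound right up; grows turning clockwise seen from above, which drives foot and knob down 8 mm a turn. At 7.07 its sole is level with the rear feet; stop at 10. At angle a the 40 mm bar lies along the steriliser's x axis turned by -a about z. Light friction (0.05 N m), stays where left; about 4.2 to 5.2 at the start
- grip_left (a point): on the left knob's upright axis, at the height to grip: 8 mm below the top of its bar (40 long, 14 thick, 32 mm high) and 22 mm above the top of the disc (32 mm across) under the bar. It lies 128 mm ahead of (-x) and 55 mm left of (+y) the steriliser's origin; the tray's wall is 48 mm from it. A grey lug carries the spindle below
- grip_right (a point): the same for the right knob, 55 mm right of (-y) the origin
- foot_left: left front foot: steel spindle with a rubber sole 28 mm across under the left knob; its origin lies in the steriliser's table plane when wound right up and sinks below it by the foot's travel (about 9 mm where the sole is level with the rear feet)
- foot_right: right front foot, likewise
- sole_left (a point): centre of the left front foot's sole underside; about 1 mm below z = 0 when it carries load (the rubber gives)
- sole_right (a point): the same for the right front foot
- rear_left: left rear foot, fixed: rubber, 24 mm across, 25 mm high, origin at its sole
- rear_right: right rear foot, likewise
- fob0: washer key fob: a blue rounded plastic slab 62 x 36 x 18 mm, 45 g, with a white disc on its face, at the start flat on the table. Origin at the centre of its underside, x along the 62 mm, y along the 36 mm, z up out of the face. May be absent (None)
- fob1: washer key fob: a red rounded plastic slab 62 x 36 x 18 mm, 45 g, with a white disc on its face, at the start flat on the table. Origin at the centre of its underside, x along the 62 mm, y along the 36 mm, z up out of the face. May be absent (None)
- fob2: washer key fob: a yellow rounded plastic slab 62 x 36 x 18 mm, 45 g, with a white disc on its face, at the start flat on the table. Origin at the centre of its underside, x along the 62 mm, y along the 36 mm, z up out of the face. May be absent (None)
- fob3: washer key fob: a green rounded plastic slab 62 x 36 x 18 mm, 45 g, with a white disc on its face, at the start flat on the table. Origin at the centre of its underside, x along the 62 mm, y along the 36 mm, z up out of the face. May be absent (None)
- spray: bystander: white spray-cleaner bottle, 64 mm across, 170 mm tall, origin under it
- plant: bystander: white ceramic pot 90 mm across, 75 mm tall, with a green plant to 150 mm height, origin under it
- tub: bystander: blue detergent tub with a white lid, 84 mm across, 90 mm tall, origin under it
Mind the look-alikes: they are no part of the job. Of the things like the fob3, leave any that is black or pink; of the rest the larger one is meant.

How it is judged (in metres and radians):
On the way, in this order (a step that is already met when the one before it is completed fails the run):
1. the steriliser stands level on all four feet, let go, the lid still open (angle between steriliser's own z axis and vertical below 0.008 rad and contact force between each of foot_left, foot_right, rear_left, rear_right and anything else above 0.8 N and contact force between the fingers and steriliser below 0.3 N and value of joint lid above 1.2 rad), for 0.3 s.
2. every fob lies in the tray in a single layer, released, the lid still open and the steriliser level (x of fob0 in the frame of tray_centre between -0.074 and 0.074 m and y of fob0 in the frame of tray_centre between -0.094 and 0.094 m and z of fob0 in the frame of tray_centre between -0.006 and 0.026 m and contact force between the fingers and fob0 below 0.3 N and linear speed of each of fob0, fob1, fob2, fob3 below 0.05 m/s and x of fob1 in the frame of tray_centre between -0.074 and 0.074 m and y of fob1 in the frame of tray_centre between -0.094 and 0.094 m and z of fob1 in the frame of tray_centre between -0.006 and 0.026 m and contact force between the fingers and fob1 below 0.3 N and x of fob2 in the frame of tray_centre between -0.074 and 0.074 m and y of fob2 in the frame of tray_centre between -0.094 and 0.094 m and z of fob2 in the frame of tray_centre between -0.006 and 0.026 m and contact force between the fingers and fob2 below 0.3 N and x of fob3 in the frame of tray_centre between -0.074 and 0.074 m and y of fob3 in the frame of tray_centre between -0.094 and 0.094 m and z of fob3 in the frame of tray_centre between -0.006 and 0.026 m and contact force between the fingers and fob3 below 0.3 N and horizontal distance between each of fob1, fob2, fob3 and fob0 above 0.03 m and horizontal distance between each of fob2, fob3 and fob1 above 0.03 m and horizontal distance between fob3 and fob2 above 0.03 m and angle between steriliser's own z axis and vertical below 0.008 rad and contact force between each of foot_left, foot_right, rear_left, rear_right and anything else above 0.8 N and value of joint lid above 1.2 rad), for 0.2 s.
At the end, for the whole second after the job is handed in: the steriliser is level within 0.008 rad with each of its four feet bearing (over 0.8 N each); every fob present lies at rest within the tray on its floor, no two one on top of the other (centres over 30 mm apart); the lid is shut to within 0.02 rad; everything released (angle between steriliser's own z axis and vertical below 0.008 rad and contact force between each of foot_left, foot_right, rear_left, rear_right and anything else above 0.8 N and contact force between the fingers and steriliser below 0.3 N and x of fob0 in the frame of tray_centre between -0.074 and 0.074 m and y of fob0 in the frame of tray_centre between -0.094 and 0.094 m and z of fob0 in the frame of tray_centre between -0.006 and 0.026 m and contact force between the fingers and fob0 below 0.3 N and linear speed of each of fob0, fob1, fob2, fob3 below 0.05 m/s and x of fob1 in the frame of tray_centre between -0.074 and 0.074 m and y of fob1 in the frame of tray_centre between -0.094 and 0.094 m and z of fob1 in the frame of tray_centre between -0.006 and 0.026 m and contact force between the fingers and fob1 below 0.3 N and x of fob2 in the frame of tray_centre between -0.074 and 0.074 m and y of fob2 in the frame of tray_centre between -0.094 and 0.094 m and z of fob2 in the frame of tray_centre between -0.006 and 0.026 m and contact force between the fingers and fob2 below 0.3 N and x of fob3 in the frame of tray_centre between -0.074 and 0.074 m and y of fob3 in the frame of tray_centre between -0.094 and 0.094 m and z of fob3 in the frame of tray_centre between -0.006 and 0.026 m and contact force between the fingers and fob3 below 0.3 N and horizontal distance between each of fob1, fob2, fob3 and fob0 above 0.03 m and horizontal distance between each of fob2, fob3 and fob1 above 0.03 m and horizontal distance between fob3 and fob2 above 0.03 m and value of joint lid below 0.02 rad and linear speed of steriliser below 0.02 m/s); the robot touches nothing.
It fails at once if the lid is slammed (faster than 2.5 rad/s) (velocity of joint lid below -2.5 rad/s).
It fails at once if the steriliser is shoved more than 40 mm from its place (distance of steriliser from where it was at the start of the episode above 0.04 m).
It fails at once if the spray bottle, plant or tub is moved more than 30 mm (distance of any of spray, plant, tub from where it was at the start of the episode above 0.03 m).
Of fob0, fob1, fob2, fob3 only 2 to 4 are there at a start; the rules pass over those that are not, and their reading is None.
At some moment in a run one of fob0, fob1, fob2, fob3 may be knocked a few centimetres aside while the robot is not near it.
Once in a run the grip may slacken for a moment while it holds something.
It also fails if it takes over 192 s, if anything falls off the work surface, if the arm or the gripper's body presses on something with over 40 N, if the wrist force passes 120 N, or if a joint passes its speed limit or range.

## Working session

There is one attempt and no reset: what is moved stays moved. The work goes in short steps, Python scripts to look and compute and a tool call to move; the robot and the scene stay as the last step left them, time stands still between calls to the robot, and variables do not carry over. Pictures are saved under pics/ and viewed, about 12 in all and at most 16, crops included, and the job is handed in when it is done.

Besides the shell and the picture viewer there is one more tool, called as name(argument=value, ...), one argument or row to a line, values as JSON. play_rows: Moves the arm, as the interface text tells. Its arguments: {"type":"object","properties":{"series":{"type":"array","items":{"type":"array","items":{"type":"number"}}}},"required":["series"]}

```bash
mkdir -p pics; ls
python3 - <<'E'
from bench import *
import cv2
print(read_state())
for n in("top","side"):
    d=get_image(n); cv2.imwrite(f"pics/{n}0.png",cv2.resize(d["color"][:,:,::-1],(768,576),interpolation=cv2.INTER_CUBIC))
    print(n,d["intrinsics"],d["D"],d["origin"],d["orientation"])
E
```

```text
pics
{'clock': 0.0, 'joints': array([ 1.51660162e+00,  3.85561677e-01,  6.63970154e-03, -4.99651114e-04,
       -1.19399429e+00, -2.58629688e-01]), 'joint_vel': array([ 0.00022417, -0.00104064, -0.00148776, -0.00062422, -0.00114697,
        0.00098266]), 'joint_efforts': array([ 5.36576181e-05, -3.92294669e+01,  1.88399345e+01,  4.18605968e+00,
       -4.62297321e-03,  7.79626902e-06]), 'position': array([192.1069494 , 594.0595364 , 196.02390241]), 'ee_rot': array([ 0.41655619, -0.57134423,  0.57229952, -0.41535523]), 'contact_force': array([0.39320305, 0.73051293, 0.66273565]), 'wrist_torque': array([ 0.0311206 ,  0.01455419, -0.00715338]), 'gripper_width': 85.50002463874664}
top [[392.54247484   0.         251.53067409]
 [  0.         392.54247484 197.29521041]
 [  0.           0.           1.        ]] [0.03178244 0.         0.         0.         0.        ] [ 268.97296365   12.2297023  1434.69920796] [ 0.71368328 -0.69378012  0.07459498 -0.06132626]
side [[438.88820039   0.         254.24700551]
 [  0.         438.88820039 193.5373024 ]
 [  0.           0.           1.        ]] [-0.13220278  0.          0.          0.          0.        ] [ 473.27366486 -998.26383251  767.50469768] [ 0.8818693  -0.01976641  0.02230404 -0.47055111]
```

View pics/top0.png

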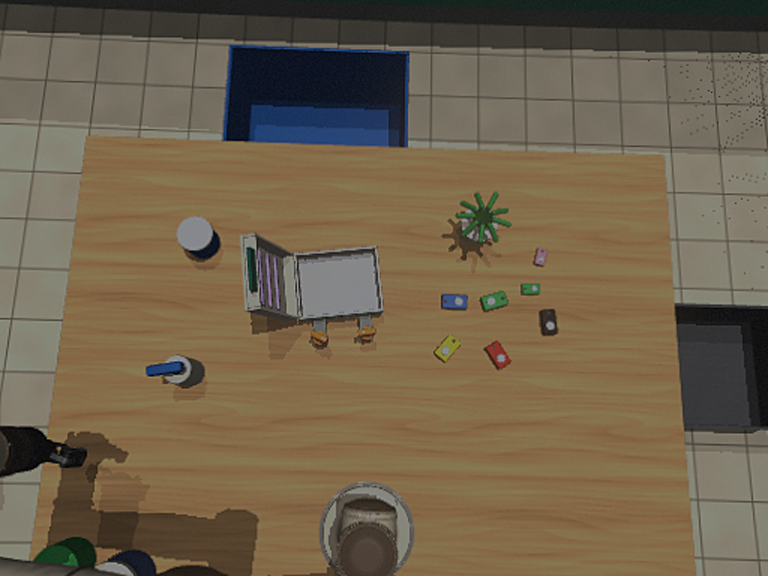

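View pics/side0.png

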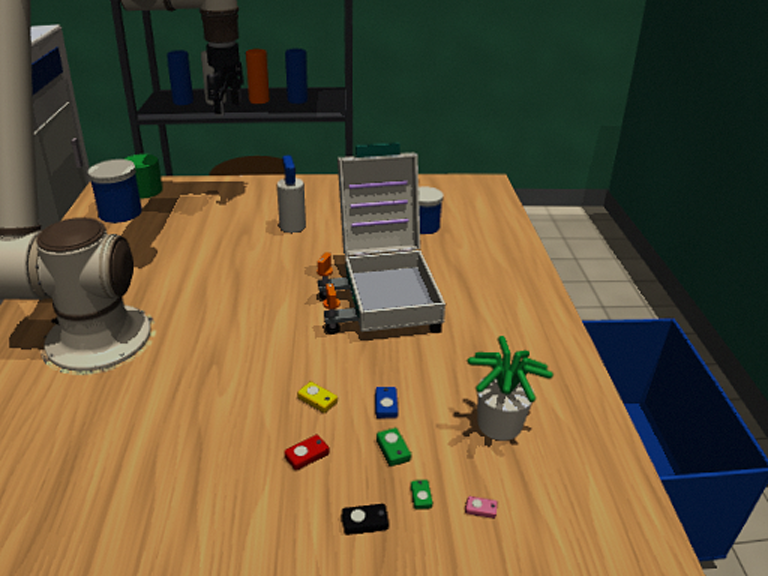

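```bash
cat > vis.py <<'E'
import numpy as np, cv2
from bench import *
from scipy.spatial.transform import Rotation as R
class Cam:
    def __init__(s,n):
        d=get_image(n); s.n=n; s.im=d["color"][:,:,::-1].copy(); s.K=d["intrinsics"]; s.D=np.array(d["D"]); s.o=np.array(d["origin"]); s.Rm=R.from_quat(d["orientation"]).as_matrix()
    def proj(s,P):
        P=np.atleast_2d(np.asarray(P,float)); rv=cv2.Rodrigues(s.Rm.T)[0]
        return cv2.projectPoints(P,rv,-s.Rm.T@s.o,s.K,s.D)[0][:,0]
    def ray(s,uv):
        q=cv2.undistortPoints(np.asarray(uv,float).reshape(-1,1,2),s.K,s.D)[:,0]
        return np.c_[q,np.ones(len(q))]@s.Rm.T
    def plane(s,uv,z):
        r=s.ray(uv); return s.o+r*((z-s.o[2])/r[:,2:])
    def blobs(s,name,amin=15):
        h=cv2.cvtColor(s.im,cv2.COLOR_BGR2HSV); lo,hi=HSV[name]
        m=cv2.inRange(h,np.array(lo),np.array(hi)) if lo[0]<=hi[0] else cv2.inRange(h,np.array((0,)+lo[1:]),np.array(hi))|cv2.inRange(h,np.array(lo),np.array((180,)+hi[1:]))
        n,l,st,c=cv2.connectedComponentsWithStats(m)
        return [(int(st[i,4]),c[i],np.argwhere(l==i)[:,::-1]) for i in range(1,n) if st[i,4]>=amin]
    def crop(s,f,x0,y0,x1,y1,k):
        cv2.imwrite(f,cv2.resize(s.im[y0:y1,x0:x1],None,fx=k,fy=k,interpolation=cv2.INTER_CUBIC))
HSV=dict(blue=((105,130,60),(125,255,255)),red=((172,150,70),(3,255,255)),yellow=((24,170,90),(33,255,255)),green=((50,130,50),(75,255,255)),orange=((6,215,80),(15,255,255)))
def tri(c1,u1,c2,u2):
    a,b=c1.ray([u1])[0],c2.ray([u2])[0]
    A=np.c_[a,-b]; t=np.linalg.lstsq(A,c2.o-c1.o,rcond=None)[0]
    p,q=c1.o+t[0]*a,c2.o+t[1]*b; return (p+q)/2,np.linalg.norm(p-q)
E
python3 - <<'E'
from vis import *
t,s=Cam("top"),Cam("side")
for n in HSV:
    for c in(t,s):
        for a,ce,px in c.blobs(n):
            if c.n=="top":
                hull=cv2.convexHull(px.astype(np.float32)); w=c.plane(hull[:,0],18)[:,:2].astype(np.float32)
                print(n,"top",a,ce.round(1),c.plane([ce],18)[0].round(),"rect",[np.round(v,1) for v in cv2.minAreaRect(w)])
            else: print(n,"side",a,ce.round(1),c.plane([ce],10)[0].round())
t.crop("pics/t1.png",150,150,280,250,6); s.crop("pics/s1.png",200,90,310,230,5)
cv2.imwrite("pics/ts.png",np.hstack([cv2.resize(t.im[150:240,155:265],None,fx=4,fy=4,interpolation=2),cv2.resize(s.im[150:240,200:300],None,fx=4,fy=4,interpolation=2)[:360]])[:, :800])
E
```

```text
blue top 474 [211.   49.7] [1132.  164.   18.] rect [array([1076. ,  160.6]), array([269. , 472.5]), np.float64(0.1)]
blue top 2243 [212.5  83.2] [991. 152.  18.] rect [array([992. , 139.5]), array([100.6, 383.5]), np.float64(0.3)]
blue top 98 [302.1 200.7] [ 538. -197.   18.] rect [array([ 538.6, -198.6]), array([56.6, 31.5]), np.float64(87.6)]
blue top 145 [109.1 245.2] [357. 490.  18.] rect [array([357.3, 490.2]), array([22.2, 78.1]), np.float64(9.7)]
blue side 54 [192.  107.9] [316. 813.  10.]
blue side 373 [462.2 246.4] [1110. -144.   10.]
blue side 192 [257.2 266.6] [ 541. -196.   10.]
blue side 745 [446.1 300.1] [ 981. -333.   10.]
red top 85 [331.9 235.5] [ 414. -305.   18.] rect [array([ 411.9, -305. ]), array([58. , 31.8]), np.float64(33.6)]
red side 271 [204.3 300.1] [ 414. -304.   10.]
red side 26 [320.  342.1] [ 659. -431.   10.]
yellow top 36 [295.5 233.2] [ 418. -173.   18.] rect [array([ 423.6, -181.6]), array([32.9, 57.3]), np.float64(46.0)]
yellow side 181 [211.8 263. ] [ 428. -180.   10.]
green top 22 [328.  133.4] [ 802. -296.   18.] rect [array([ 802.7, -295.6]),
[... 1013 characters left out ...]
 18.] rect [array([-55.5, 678.6]), array([91.5, 35.7]), np.float64(82.0)]
green side 3446 [66.7 57.1] [-503. 1646.   10.]
green side 2869 [196.5  24.9] [ 242. 2443.   10.]
green side 18009 [328.   55.8] [1088. 1632.   10.]
green side 640 [91.3 35.9] [-488. 2159.   10.]
green side 1121 [119.1  26.6] [-346. 2427.   10.]
green side 2966 [171.   95.8] [208. 962.  10.]
green side 49 [ 93.8 121.5] [-85. 685.  10.]
green side 794 [338.9 244.9] [ 765. -121.   10.]
green side 256 [262.5 297.6] [ 547. -300.   10.]
green side 158 [280.5 328.5] [ 579. -391.   10.]
orange side 195 [170.1  51.4] [ 122. 1715.   10.]
orange side 99 [216.  176.6] [432. 234.  10.]
orange side 99 [220.7 198.4] [448. 107.  10.]
```

View pics/t1.png

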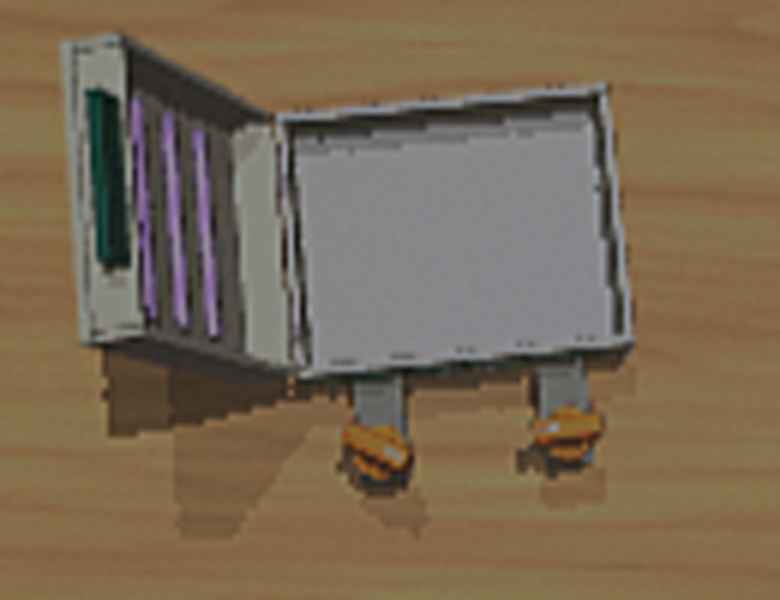

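View pics/s1.png

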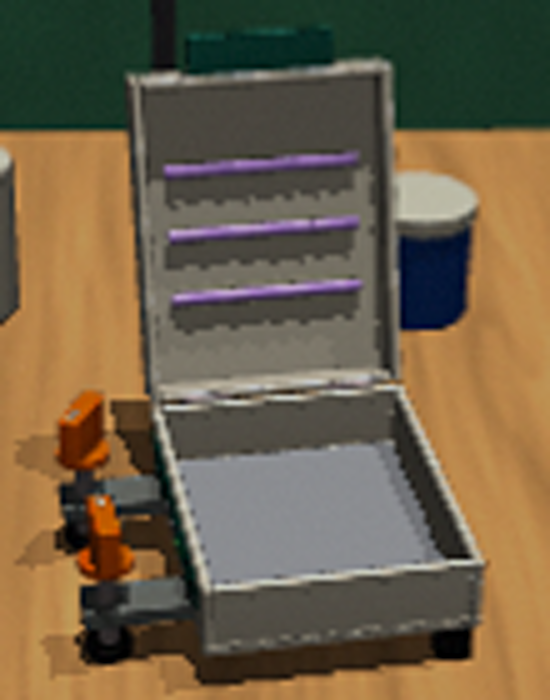

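```bash
cat > fit.py <<'E'
from vis import *
from scipy.optimize import least_squares
def fit(t,s,T,S,x0,lev=False):
    # T,S: list of (model pt, uv)
    def pose(p): return R.from_euler("ZYX",[p[3],p[4],p[5]]).as_matrix(),p[:3]
    def res(p):
        Q,o=pose(p); out=[]
        for c,L in((t,T),(s,S)):
            P=np.array([m for m,_ in L],float)@Q.T+o
            out.append((c.proj(P)-np.array([u for _,u in L])).ravel())
        return np.concatenate(out+[np.array([(p[2])/8.])])
    r=least_squares(res,x0,loss="soft_l1"); return r.x,pose(r.x),res(r.x)
E
python3 - <<'E'
from fit import *
t,s=Cam("top"),Cam("side")
ct=lambda a,b:((a+.5)/6-.5+150,(b+.5)/6-.5+150)
cs=lambda a,b:((a+.5)/5-.5+200,(b+.5)/5-.5+90)
T=[((-80,-100,70),ct(631,345)),((80,-100,70),ct(607,87)),((-80,100,70),ct(300,375)),((80,100,70),ct(278,115))]
S=[((-80,-100,70),cs(208,592)),((80,-100,70),cs(483,563)),((80,100,70),cs(402,388)),((-80,100,70),cs(157,405)),((-80,-100,25),cs(210,653)),((80,-100,25),cs(480,627))]
p,(Q,o),r=fit(t,s,T,S,[560,50,0,0.1,0,0])
print("o",o.round(1),"yaw/pitch/roll",p[3:].round(3)); print(r[:-1].reshape(-1,2).round(1).tolist())
# knobs
def orange(c):
    h=cv2.cvtColor(c.im,cv2.COLOR_BGR2HSV); return h
h=cv2.cvtColor(t.im,cv2.COLOR_BGR2HSV)
print(h[218:232,205:222].reshape(14,17,3)[::2,::2].tolist()[2])
for nm,u,v in(("L",ct(378,441),cs(80,405)),("R",ct(569,424),cs(101,508))):
    P,e=tri(t,u,s,v); print(nm,P.round(1),e.round(1),"in ster",(Q.T@(P-o)).round(1))
for y in(55,-55): print("grip exp",(Q@[-128,y,85]+o).round(1))
# lid
hz=np.array([0,100,70.])
for nm,u,v in(("tabfront",ct(116,268),cs(187,38)),("tabrear",ct(95,90),cs(332,28))):
    P,e=tri(t,u,s,v); q=Q.T@(P-o)-hz; print(nm,P.round(),e.round(1),q.round(),"ang",np.arctan2(q[2],-q[1]).round(3),np.hypot(q[1],q[2]).round())
# fobs
for n,u,v in (("blue",(302.1,200.7),None),):
    pass
E
```

```text
o [570.3  84.1  -1.9] yaw/pitch/roll [ 0.13  -0.002 -0.01 ]
[[0.7, -0.8], [0.1, -1.4], [-0.7, -0.1], [-0.6, -0.7], [-1.0, -0.4], [0.6, 0.1], [0.1, -0.2], [-1.1, 0.4], [-1.4, 0.6], [0.1, 0.3]]
[[18, 111, 133], [12, 191, 136], [18, 176, 136], [18, 173, 137], [17, 184, 130], [19, 175, 134], [135, 6, 81], [18, 113, 136], [18, 108, 134]]
L [435.5 121.  100.4] 0.6 in ster [-128.7   53.1  103. ]
R [448.8  12.7  98.6] 0.3 in ster [-129.6  -55.9  100.2]
grip exp [436.  122.8  82.4]
grip exp [450.3  13.7  83.4]
tabfront [498. 240. 282.] 5.5 [-51.  61. 216.] ang 1.847 224.0
tabrear [588. 256. 283.] 2.5 [ 40.  66. 216.] ang 1.866 226.0
```

```bash
cat > go.py <<'E'
import sys,numpy as np
from bench import read_state
from scipy.spatial.transform import Rotation as R
# go.py x y z yaw claw  : rows (mm target, yaw of tool x in world, rad or 'k' keep); half-turn not implied
def show():
    s=read_state(); M=R.from_quat(s["ee_rot"]).as_matrix()
    print("t%.1f"%s["clock"],"tcp",s["position"].round(1),"toolx yaw %.3f"%np.arctan2(M[1,0],M[0,0]),"tool y",M[:,1].round(3),"j",s["joints"].round(2),"F",s["contact_force"].round(1),"w%.1f"%s["gripper_width"])
    return s,M
def plan(x,y,z,yaw,claw,vmax=48.,wmax=.145):
    s,M=show(); p=s["position"].copy()
    if yaw is None: yaw=np.arctan2(M[1,0],M[0,0])
    tx=np.array([np.cos(yaw),np.sin(yaw),0]); ty=np.array([0,0,-1.]); G=np.c_[tx,ty,np.cross(tx,ty)]
    rv=R.from_matrix(M.T@G).as_rotvec(); d=np.array([x,y,z])-p
    n=int(max(1,np.ceil(np.linalg.norm(d)/vmax),np.ceil(np.linalg.norm(rv)/wmax)))
    rows=[]
    for i in range(n):
        sh=M.T@(d/n)/1000; rows.append([*sh.round(4),*(rv/n).round(3),claw]); M=M@R.from_rotvec(rv/n).as_matrix()
    print(n,"rows"); print(str([[float(v) for v in r] for r in rows]).replace(" ",""))
if __name__=="__main__":
    a=sys.argv
    if len(a)<2: show()
    else: plan(float(a[1]),float(a[2]),float(a[3]),None if a[4]=='k' else float(a[4]),float(a[5]))
E
python3 go.py
python3 - <<'E'
from vis import *
# bar angles via top-plane
t=Cam("top"); ct=lambda a,b:((a+.5)/6-.5+150,(b+.5)/6-.5+150)
h=cv2.cvtColor(t.im,cv2.COLOR_BGR2HSV)
m=cv2.inRange(h,np.array((5,205,60)),np.array((24,255,255)))
for x0 in (204,236):
    px=np.argwhere(m[215:235,x0:x0+18])[:,::-1]+[x0,215]; print(len(px),px.mean(0))
for a,b in(((345,432),(410,458)),((537,430),(602,418))):
    P=t.plane([ct(*a),ct(*b)],100); d=P[1]-P[0]; al=np.arctan2(d[1],d[0]); print(P.round(1).tolist(),"a=",(0.13-al)%np.pi)
E
```

```text
t0.3 tcp [192.2 594.5 196.8] toolx yaw -1.884 tool y [-0.    -0.001 -1.   ] j [ 1.52  0.38  0.01 -0.   -1.19 -0.26] F [-0.7 -0.9  0.1] w85.6
0 [nan nan]
0 [nan nan]
[[440.5, 140.0, 100.0], [426.7, 102.5, 100.0]] a= 2.053142150742844
[[444.8, 30.9, 100.0], [452.7, -6.0, 100.0]] a= 1.487887731947776<stdin>:7: RuntimeWarning: Mean of empty slice.
  ret = um.true_divide(
```

```bash
python3 go.py 449.5 13 200 -2.93 0.05
```

```text
t0.3 tcp [192.3 594.5 196.8] toolx yaw -1.884 tool y [-0. -0. -1.] j [ 1.52  0.38  0.01 -0.   -1.19 -0.26] F [-0.3  0.5  0.6] w85.2
14 rows
[[0.0339,-0.0002,0.0303,-0.0,0.075,0.0,0.05],[0.0315,-0.0002,0.0327,-0.0,0.075,0.0,0.05],[0.029,-0.0002,0.035,-0.0,0.075,0.0,0.05],[0.0263,-0.0002,0.037,-0.0,0.075,0.0,0.05],[0.0234,-0.0002,0.0389,-0.0,0.075,0.0,0.05],[0.0205,-0.0002,0.0405,-0.0,0.075,0.0,0.05],[0.0174,-0.0002,0.042,-0.0,0.075,0.0,0.05],[0.0142,-0.0002,0.0431,-0.0,0.075,0.0,0.05],[0.011,-0.0002,0.0441,-0.0,0.075,0.0,0.05],[0.0076,-0.0002,0.0448,-0.0,0.075,0.0,0.05],[0.0043,-0.0002,0.0452,-0.0,0.075,0.0,0.05],[0.0009,-0.0002,0.0454,-0.0,0.075,0.0,0.05],[-0.0025,-0.0002,0.0454,-0.0,0.075,0.0,0.05],[-0.0059,-0.0002,0.045,-0.0,0.075,0.0,0.05]]
```

play_rows(
  series=[
    [0.034,0,0.03,0,0.075,0,0.05],
    [0.0315,0,0.0325,0,0.075,0,0.05],
    [0.029,0,0.035,0,0.075,0,0.05],
    [0.026,0,0.037,0,0.075,0,0.05],
    [0.023,0,0.039,0,0.075,0,0.05],
    [0.02,0,0.04,0,0.075,0,0.05],
    [0.017,0,0.042,0,0.075,0,0.05],
    [0.014,0,0.043,0,0.075,0,0.05],
    [0.011,0,0.044,0,0.075,0,0.05],
    [0.0076,0,0.045,0,0.075,0,0.05],
  ],
)

```text
clock: 1.35
position: [374.8, 168.3, 196.4]
ee_rot: [-0.169, 0.687, -0.686, 0.172]
contact_force: [0.9, 0.8, 0.3]
gripper_width: 50.3
```

```bash
python3 go.py 449.5 13 200 -2.93 0.05
```

```text
t1.4 tcp [374.8 168.3 196.4] toolx yaw -2.653 tool y [ 0.004  0.003 -1.   ] j [ 0.82  0.01 -0.48  0.   -1.08 -0.33] F [0.9 0.8 0.3] w50.3
4 rows
[[0.0017,-0.0009,0.043,0.0,0.069,-0.001,0.05],[-0.0013,-0.0009,0.0431,0.0,0.069,-0.001,0.05],[-0.0042,-0.0009,0.0429,0.0,0.069,-0.001,0.05],[-0.0072,-0.0009,0.0425,0.0,0.069,-0.001,0.05]]
```

play_rows(
  series=[
    [0.0017,-0.001,0.043,0,0.069,0,0.05],
    [-0.0013,-0.001,0.043,0,0.069,0,0.05],
    [-0.004,-0.001,0.043,0,0.069,0,0.05],
    [-0.007,-0.001,0.0425,0,0.069,0,0.05],
    [0,0,0,0,0,0,0.05],
  ],
)

```text
clock: 1.85
position: [451.4, 1.5, 202.2]
ee_rot: [-0.065, 0.705, -0.702, 0.072]
contact_force: [-0.5, -0.3, -0.1]
gripper_width: 50.1
```

```bash
python3 go.py 449.5 13 115 -2.93 0.05
```

```text
t1.9 tcp [451.4   1.5 202.2] toolx yaw -2.948 tool y [ 0.009  0.005 -1.   ] j [ 0.36  0.08 -0.39 -0.   -1.09 -0.17] F [-0.5 -0.3 -0.1] w50.1
2 rows
[[0.0002,0.0436,-0.0057,0.001,-0.009,-0.005,0.05],[-0.0,0.0436,-0.0057,0.001,-0.009,-0.005,0.05]]
```

play_rows(
  series=[
    [0.0002,0.043,-0.0057,0.001,-0.009,-0.005,0.05],
    [0,0.043,-0.0057,0.001,-0.009,-0.005,0.05],
    [0,0,0,0,0,0,0.05],
  ],
)

```text
clock: 2.15
position: [451.8, 11.9, 116.5]
ee_rot: [-0.071, 0.704, -0.703, 0.075]
contact_force: [-0.6, -0.3, -0.8]
gripper_width: 49.9
```

```bash
python3 go.py 449.5 13 75 -2.93 0.05
python3 - <<'E'
from vis import *
t,s=Cam("top"),Cam("side")
cv2.imwrite("pics/k1.png",np.hstack([cv2.resize(s.im[130:230,190:290],None,fx=4,fy=4,interpolation=2),cv2.resize(t.im[160:260,180:280],None,fx=4,fy=4,interpolation=2)]))
E
```

```text
t2.1 tcp [451.8  11.9 116.5] toolx yaw -2.934 tool y [ 0.006  0.003 -1.   ] j [ 0.39  0.17 -0.52 -0.   -0.87 -0.18] F [-0.6 -0.3 -0.8] w49.9
1 rows
[[0.0023,0.0414,-0.0015,0.001,-0.004,-0.006,0.05]]
```

View pics/k1.png

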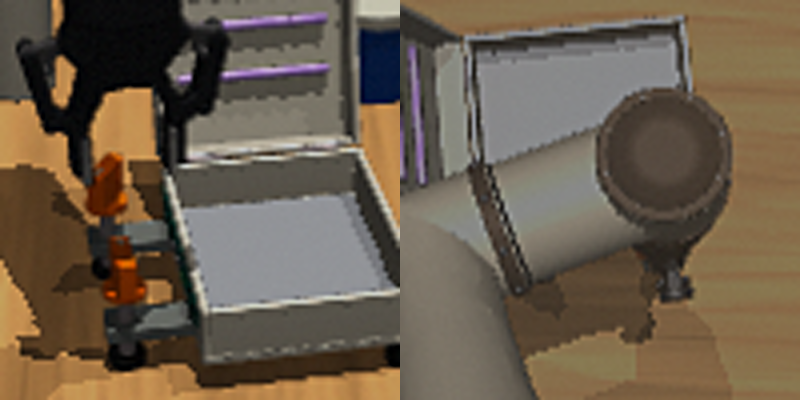

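play_rows(
  series=[
    [0.0022,0.021,-0.001,0,-0.003,-0.005,0.05],
    [0,0.0195,0,0,0,0,0.05],
    [0,0,0,0,0,0,0.05],
    [0,0,0,0,0,0,0.0],
    [0,0,0,0,0,0,0.0],
    [0,0,0,0,0,0,0.0],
    [0,0,0,0,0,0,0.0],
    [0,0,0,0,0,0,0.0],
  ],
)

```text
clock: 3.05
position: [465.2, 18.0, 95.1]
ee_rot: [-0.063, 0.705, -0.7, 0.092]
contact_force: [-0.2, -0.7, 0.3]
gripper_width: -0.1
```

```bash
python3 go.py
```

```text
t3.0 tcp [465.2  18.   95.1] toolx yaw -2.923 tool y [ 0.04   0.011 -0.999] j [ 0.39  0.2  -0.55  0.01 -0.78 -0.18] F [-0.2 -0.7  0.3] w-0.1
```

play_rows(
  series=[
    [0,-0.03,0,0,0,0,0.0],
    [0,-0.03,0,0,0,0,0.05],
    [0,0,0,0,0,0,0.05],
    [0,0,0,0,0,0,0.05],
  ],
)

```text
clock: 3.45
position: [462.0, 16.9, 156.9]
ee_rot: [-0.063, 0.705, -0.701, 0.091]
contact_force: [-0.3, 0.1, -0.3]
gripper_width: 43.1
```

```bash
python3 go.py
python3 - <<'E'
from vis import *
t,s=Cam("top"),Cam("side")
cv2.imwrite("pics/k2.png",np.hstack([cv2.resize(s.im[120:240,190:290],None,fx=5,fy=5,interpolation=2)]))
E
```

```text
t3.5 tcp [462.   16.9 156.9] toolx yaw -2.923 tool y [ 0.038  0.011 -0.999] j [ 0.39  0.12 -0.46  0.01 -0.95 -0.18] F [-0.3  0.1 -0.3] w43.1
```

View pics/k2.png

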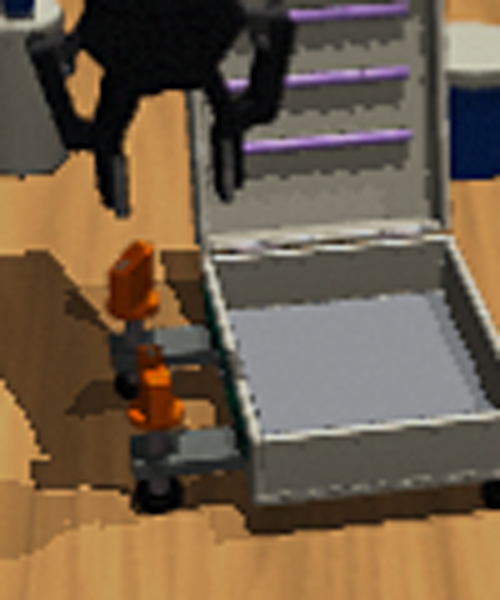

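Run:
```python
from vis import *
s=Cam("side"); t=Cam("top")
for P in([462,16.9,156.9],[462-21,16.9-5,162],[462+21,16.9+5,162],[449.5,13,98.6],[435.5,121,100]): u=s.proj(P)[0]; print(P,u.round(1),((u-[190,120])*5+2).round())
```

```text
[462, 16.9, 156.9] [224.3 172.2] [174. 263.]
[441, 11.899999999999999, 162] [216.4 171.7] [134. 260.]
[483, 21.9, 162] [232.1 169.6] [212. 250.]
[449.5, 13, 98.6] [220.1 191.1] [153. 358.]
[435.5, 121, 100] [215.7 170.7] [131. 255.]
```

Run:
```python
from vis import *
t,s=Cam("top"),Cam("side")
for c in(t,s):
    for z in (157,165,220): 
        u=c.proj([462,16.9,z])[0]; cv2.circle(c.im,tuple(int(v) for v in u),1,(255,0,255),-1)
cv2.imwrite("pics/k3.png",np.hstack([cv2.resize(s.im[70:210,160:290],None,fx=3,fy=3,interpolation=2),cv2.resize(t.im[140:280,170:300],None,fx=3,fy=3,interpolation=2)]))
```

```text
(no output)
```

View pics/k3.png

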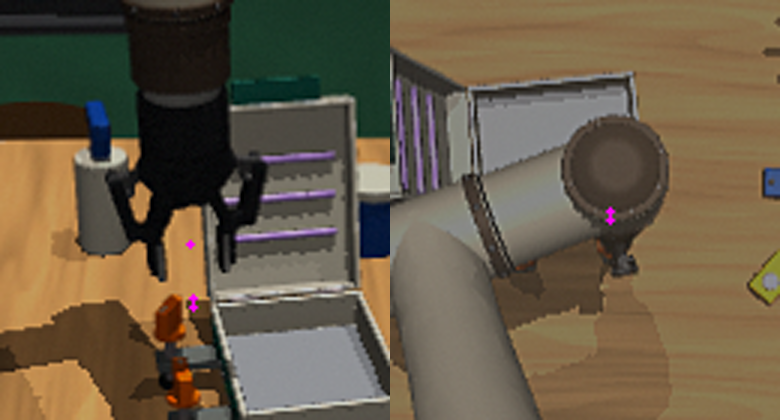

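Run:
```python
from vis import *
t,s=Cam("top"),Cam("side")
for z in(197,210,230): print(z,t.proj([192.3,594.5,z])[0].round(1)*1.5,s.proj([192.3,594.5,z])[0].round(1)*1.5)
# base centre check, table, spray cross-check
print("base",t.proj([0,0,0])[0]*1.5,s.proj([0,0,0])[0]*1.5)
k=lambda a,b:(a/1.5-.17,b/1.5-.17)
print(tri(t,k(85,458),s,k(222,106)))
```

```text
197 [ 72.3  442.95] [229.05 127.2 ]
210 [ 69.15 443.4 ] [228.45 122.1 ]
230 [ 64.05 444.  ] [227.7  114.45]
base [366.17199197 530.77536732] [ 97.23969014 336.67765955]
(array([180.3531284 , 535.16011436, 271.18006397]), np.float64(19.822518305802497))
```

play_rows(
  series=[
    [0,0,0,0,0,0,0.0],
    [0,0,0,0,0,0,0.0],
    [0,0,0,0,0,0,0.0],
    [0,0,0,0,0,0,0.0],
    [0,0,0,0,0,0,0.0],
  ],
)

```text
clock: 4.35
position: [461.7, 16.7, 155.4]
ee_rot: [-0.065, 0.705, -0.701, 0.09]
contact_force: [0.5, -0.2, -0.8]
gripper_width: -0.1
```

```bash
python3 go.py
python3 - <<'E'
from vis import *
P=read_state()["position"]
t,s=Cam("top"),Cam("side")
for c in(t,s):
    for z in (0,19,73): 
        u=c.proj(P+[0,0,z])[0]; print(c.n,z,u); c.im[int(round(u[1])),int(round(u[0]))]=(255,0,255)
cv2.imwrite("pics/k4.png",np.hstack([cv2.resize(s.im[110:210,180:270],None,fx=4,fy=4,interpolation=2),cv2.resize(t.im[160:260,200:290],None,fx=4,fy=4,interpolation=2)]))
E
```

```text
t4.3 tcp [461.7  16.7 155.4] toolx yaw -2.923 tool y [ 0.034  0.009 -0.999] j [ 0.39  0.12 -0.47  0.01 -0.95 -0.18] F [ 0.5 -0.2 -0.8] w-0.1
top 0 [243.40868148 214.05925309]
top 19 [243.41503703 213.185812  ]
top 73 [243.43414446 210.55780198]
side 0 [224.20110956 172.76490736]
side 19 [224.08365527 166.67018824]
side 73 [223.74732938 148.75963351]
```

View pics/k4.png

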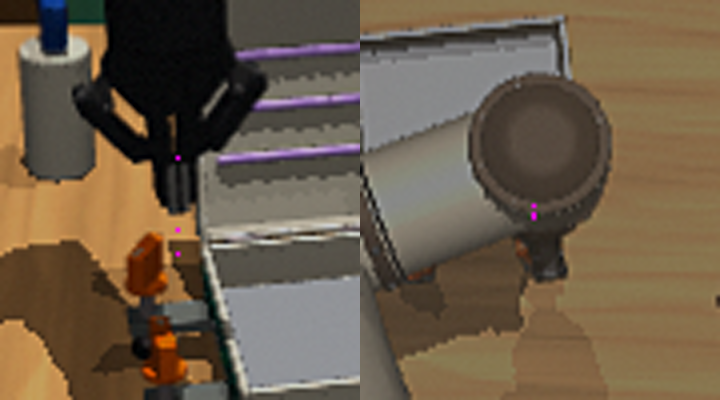

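```bash
python3 go.py 455 -85 60 k 0
```

```text
t4.5 tcp [461.7  16.7 155.4] toolx yaw -2.923 tool y [ 0.034  0.009 -0.999] j [ 0.39  0.12 -0.47  0.01 -0.95 -0.18] F [-0.5  0.5  0.7] w0.0
3 rows
[[0.0107,0.0314,0.0326,0.0,0.0,-0.012,0.0],[0.0103,0.0315,0.0326,0.0,0.0,-0.012,0.0],[0.0099,0.0317,0.0326,0.0,0.0,-0.012,0.0]]
```

play_rows(
  series=[
    [0.0107,0,0.033,0,0,-0.012,0.0],
    [0.0107,0,0.033,0,0,-0.012,0],
    [0.01,0,0.033,0,0,-0.01,0],
    [0,0.03,0,0,0,0,0],
    [0,0.03,0,0,0,0,0],
    [0,0.03,0,0,0,0,0],
    [0,0,0,0,0,0,0],
  ],
)

```text
clock: 5.15
position: [455.8, -90.4, 64.4]
ee_rot: [-0.075, 0.703, -0.702, 0.081]
contact_force: [-0.9, 0.0, 0.8]
gripper_width: -0.1
```

```bash
python3 go.py
python3 - <<'E'
from vis import *
P=read_state()["position"]
t,s=Cam("top"),Cam("side")
for c in(t,s):
    for z in (-P[2],0,19): 
        u=c.proj(P+[0,0,z])[0]; print(c.n,z,u); c.im[int(round(u[1])),int(round(u[0]))]=(255,0,255)
cv2.imwrite("pics/k5.png",np.hstack([cv2.resize(s.im[140:240,180:270],None,fx=4,fy=4,interpolation=2),cv2.resize(t.im[160:260,220:310],None,fx=4,fy=4,interpolation=2)]))
E
```

```text
t5.2 tcp [455.8 -90.4  64.4] toolx yaw -2.921 tool y [ 0.008  0.002 -1.   ] j [ 0.15  0.26 -0.56 -0.   -0.74  0.07] F [-0.9  0.   0.8] w-0.1
top -64.41493559210508 [272.39873063 222.8002843 ]
top 0 [273.74412374 220.47076305]
top 19 [274.16479671 219.74241394]
side -64.41493559210508 [222.99681477 242.87465826]
side 0 [222.4963829  223.94559337]
side 19 [222.3457121  218.12317746]
```

View pics/k5.png

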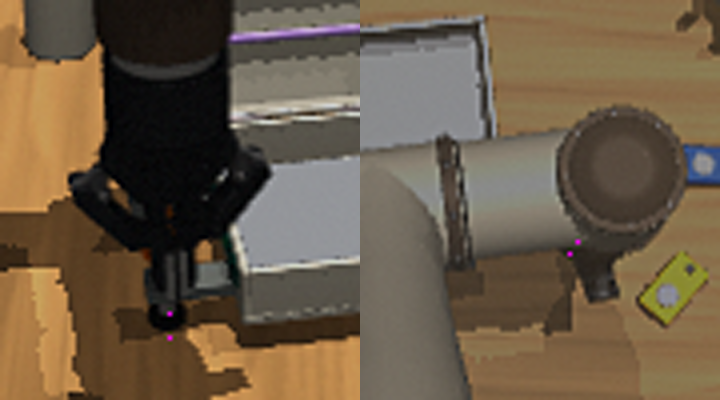

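Run:
```python
from vis import *
t,s=Cam("top"),Cam("side")
for u,v,P in(((247,228),(200,133),(461.7,16.7,155.4)),((280,232),(200,185),(455.8,-90.4,64.4))):
    p,e=tri(t,u,s,v); print(p.round(),e.round(1),(p-P).round())
for c in(t,s):
    for z in (-300,): pass
```

```text
[402.   4. 280.] 1.2 [-59. -12. 125.]
[ 403. -101.  193.] 1.9 [-53. -11. 128.]
```

play_rows(
  series=[
    [0,0.03,0,0,0,0,0],
    [0,0.016,0,0,0,0,0],
    [0,0.004,0,0,0,0,0],
    [0,0.003,0,0,0,0,0],
    [0,0.002,0,0,0,0,0],
    [0,0.002,0,0,0,0,0],
  ],
)

```text
clock: 5.95
position: [470.8, -88.0, 20.2]
ee_rot: [0.065, -0.702, 0.703, -0.095]
contact_force: [-0.2, -0.6, 0.6]
gripper_width: 0.0
```

play_rows(
  series=[
    [0,0,0,0,0,0,0],
  ],
)

```text
clock: 6.05
position: [471.1, -87.9, 20.6]
ee_rot: [0.065, -0.702, 0.703, -0.095]
contact_force: [0.2, 0.5, 0.1]
gripper_width: -0.1
```

```bash
python3 go.py
```

```text
t6.0 tcp [471.1 -87.9  20.6] toolx yaw -2.915 tool y [ 0.043  0.005 -0.999] j [ 0.16  0.34 -0.6   0.   -0.59  0.07] F [0.2 0.5 0.1] w-0.1
```

play_rows(
  series=[
    [0,0.005,0,0,0,0,0],
  ],
)

```text
clock: 6.15
position: [472.3, -87.8, 16.4]
ee_rot: [0.064, -0.702, 0.703, -0.096]
contact_force: [0.1, 1.0, 1.0]
gripper_width: -0.1
```

```bash
python3 go.py
```

```text
t6.2 tcp [472.3 -87.8  16.4] toolx yaw -2.915 tool y [ 0.045  0.005 -0.999] j [ 0.16  0.35 -0.61  0.   -0.57  0.07] F [0.1 1.  1. ] w-0.1
```

play_rows(
  series=[
    [0,0.005,0,0,0,0,0],
  ],
)

```text
clock: 6.25
position: [472.7, -87.7, 11.4]
ee_rot: [0.063, -0.702, 0.703, -0.096]
contact_force: [0.4, -0.1, -0.3]
gripper_width: -0.1
```

```bash
python3 go.py
```

```text
t6.2 tcp [472.7 -87.7  11.4] toolx yaw -2.915 tool y [ 0.046  0.005 -0.999] j [ 0.16  0.36 -0.61  0.   -0.56  0.07] F [ 0.4 -0.1 -0.3] w-0.1
```

play_rows(
  series=[
    [0,0.005,0,0,0,0,0],
    [0,0.004,0,0,0,0,0],
    [0,0.003,0,0,0,0,0],
  ],
)

```text
clock: 6.55
position: [472.8, -87.8, -2.2]
ee_rot: [0.064, -0.702, 0.703, -0.096]
contact_force: [0.3, -0.1, 0.2]
gripper_width: -0.1
```

```bash
python3 go.py 459 -88 5 k 0
python3 - <<'E'
from vis import *
P=read_state()["position"]
t,s=Cam("top"),Cam("side")
for c in(t,s):
    for z in (-P[2],19): 
        u=c.proj(P+[0,0,z])[0]; c.im[int(round(u[1])),int(round(u[0]))]=(255,0,255)
cv2.imwrite("pics/k6.png",np.hstack([cv2.resize(s.im[160:260,180:270],None,fx=4,fy=4,interpolation=2),cv2.resize(t.im[160:260,220:310],None,fx=4,fy=4,interpolation=2)]))
E
```

```text
t6.5 tcp [472.8 -87.8  -2.2] toolx yaw -2.915 tool y [ 0.045  0.005 -0.999] j [ 0.16  0.38 -0.62  0.   -0.52  0.07] F [ 0.3 -0.1  0.2] w-0.1
1 rows
[[0.0132,-0.0078,-0.0028,-0.005,-0.0,-0.045,0.0]]
```

View pics/k6.png

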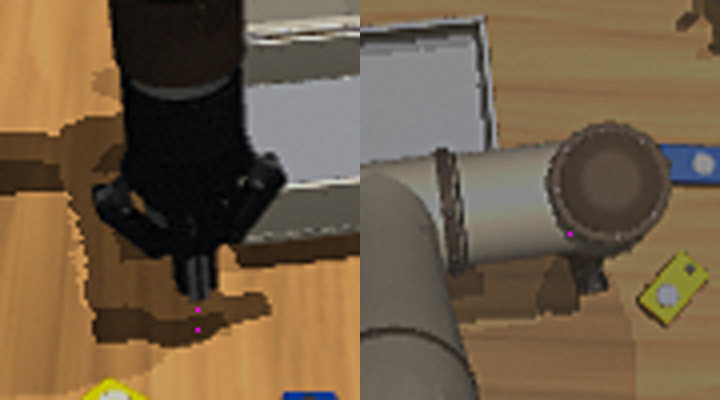

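play_rows(
  series=[
    [0.003,0.006,0,0,0,-0.015,0],
    [0.003,0.005,0,0,0,-0.015,0],
    [0,0.005,0,0,0,-0.015,0],
  ],
)

```text
clock: 6.95
position: [466.9, -89.2, -19.0]
ee_rot: [0.081, -0.701, 0.705, -0.079]
contact_force: [-0.3, -0.7, 0.3]
gripper_width: 0.2
```

play_rows(
  series=[
    [0,0.003,0,0,0,0,0],
  ],
)

```text
clock: 7.05
position: [467.4, -89.2, -22.6]
ee_rot: [0.081, -0.7, 0.705, -0.079]
contact_force: [0.8, 0.8, -0.3]
gripper_width: -0.2
```

play_rows(
  series=[
    [0,0.003,0,0,0,0,0],
  ],
)

```text
clock: 7.15
position: [467.4, -89.2, -26.1]
ee_rot: [0.081, -0.7, 0.705, -0.079]
contact_force: [0.0, -0.7, 0.2]
gripper_width: 0.3
```

play_rows(
  series=[
    [0,0.003,0,0,0,0,0],
  ],
)

```text
clock: 7.25
position: [467.4, -89.2, -29.5]
ee_rot: [0.081, -0.7, 0.705, -0.079]
contact_force: [0.3, 0.7, -0.4]
gripper_width: -0.1
```

play_rows(
  series=[
    [0,0.002,0,0,0,0,0],
  ],
)

```text
clock: 7.35
position: [467.3, -89.2, -31.8]
ee_rot: [0.081, -0.7, 0.705, -0.078]
contact_force: [-0.1, 1.1, -0.1]
gripper_width: 0.1
```

play_rows(
  series=[
    [0,0.002,0,0,0,0,0],
  ],
)

```text
clock: 7.45
position: [467.2, -89.2, -34.0]
ee_rot: [0.081, -0.7, 0.705, -0.078]
contact_force: [0.7, 0.7, 0.1]
gripper_width: 0.3
```

play_rows(
  series=[
    [0,0.002,0,0,0,0,0],
  ],
)

```text
clock: 7.55
position: [467.3, -89.3, -34.3]
ee_rot: [0.082, -0.7, 0.705, -0.079]
contact_force: [-8.6, 5.9, 36.3]
gripper_width: 0.1
```

play_rows(
  series=[
    [0,0.002,0,0,0,0,0],
  ],
)

```text
clock: 7.65
position: [467.3, -89.3, -34.2]
ee_rot: [0.082, -0.7, 0.705, -0.079]
contact_force: [-7.0, 2.0, 22.7]
gripper_width: 0.2
```

```bash
sed -i 's/    s=read_state(); M=/    s=read_state(); s["position"]=s["position"]+[0,0,34]; M=/' go.py; python3 go.py 455 -88 150 k 0.05;  sed -i 's/vmax=48/vmax=35/' go.py
```

```text
t7.7 tcp [ 4.673e+02 -8.930e+01 -2.000e-01] toolx yaw -2.913 tool y [-0.004 -0.008 -1.   ] j [ 0.16  0.45 -0.63  0.01 -0.5   0.06] F [-7.   2.  22.7] w0.2
4 rows
[[0.0031,-0.0375,-0.0008,-0.002,0.0,0.001,0.05],[0.0031,-0.0375,-0.0008,-0.002,0.0,0.001,0.05],[0.003,-0.0375,-0.0009,-0.002,0.0,0.001,0.05],[0.003,-0.0375,-0.0009,-0.002,0.0,0.001,0.05]]
```

play_rows(
  series=[
    [0,-0.03,0,0,0,0,0],
    [0,-0.04,0,0,0,0,0.05],
    [0.004,-0.04,0,0,0,0,0.05],
    [0.004,-0.04,0,0,0,0,0.05],
    [0,-0.01,0,0,0,0,0.05],
    [0,0,0,0,0,0,0.05],
  ],
)

```text
clock: 8.25
position: [459.6, -90.0, 133.2]
ee_rot: [0.082, -0.7, 0.705, -0.08]
contact_force: [-0.2, -0.1, -0.2]
gripper_width: 50.0
```

```bash
python3 go.py 449.5 13 125 -2.93 0.05
```

```text
t8.2 tcp [459.6 -90.  167.2] toolx yaw -2.913 tool y [-0.002 -0.008 -1.   ] j [ 0.16  0.18 -0.46  0.01 -0.93  0.06] F [-0.2 -0.1 -0.2] w50.0
4 rows
[[-0.0034,0.0104,-0.0257,-0.002,0.004,0.001,0.05],[-0.0033,0.0104,-0.0257,-0.002,0.004,0.001,0.05],[-0.0032,0.0104,-0.0257,-0.002,0.004,0.001,0.05],[-0.0031,0.0105,-0.0257,-0.002,0.004,0.001,0.05]]
```

play_rows(
  series=[
    [-0.0034,0.01,-0.03,-0.002,0.004,0,0.05],
    [-0.0033,0.01,-0.03,-0.002,0.004,0,0.05],
    [-0.003,0.01,-0.025,-0.002,0.004,0,0.05],
    [-0.003,0.01,-0.014,0,0.004,0,0.05],
    [0,0.002,-0.004,0,0,0,0.05],
    [0,0,0,0,0,0,0.05],
  ],
)

```text
clock: 8.85
position: [446.1, 14.9, 85.3]
ee_rot: [0.077, -0.702, 0.704, -0.071]
contact_force: [-0.1, 0.2, 0.7]
gripper_width: 50.0
```

```bash
python3 go.py 449.5 13 74 -2.93 0.05
```

```text
t8.8 tcp [446.1  14.9 119.3] toolx yaw -2.932 tool y [-0.009 -0.004 -1.   ] j [ 0.4   0.21 -0.56 -0.   -0.8  -0.19] F [-0.1  0.2  0.7] w50.0
2 rows
[[-0.0017,0.0227,0.0013,-0.001,-0.001,0.005,0.05],[-0.0016,0.0227,0.0013,-0.001,-0.001,0.005,0.05]]
```

play_rows(
  series=[
    [-0.0017,0.012,0.001,0,0,0.004,0.05],
    [-0.0017,0.011,0.001,0,0,0.003,0.05],
    [0,0.011,0,0,0,0,0.05],
    [0,0.008,0,0,0,0,0.05],
    [0,0.003,0,0,0,0,0.05],
  ],
)

```text
clock: 9.35
position: [450.6, 10.8, 39.2]
ee_rot: [0.073, -0.703, 0.704, -0.073]
contact_force: [-0.2, 0.2, -0.7]
gripper_width: 50.2
```

```bash
python3 go.py 449.5 13 74 -2.93 0.05
```

```text
t9.3 tcp [450.6  10.8  73.2] toolx yaw -2.935 tool y [-0.    -0.002 -1.   ] j [ 0.39  0.29 -0.62  0.   -0.67 -0.18] F [-0.2  0.2 -0.7] w50.2
1 rows
[[0.0006,-0.0008,-0.0024,-0.002,-0.005,0.001,0.05]]
```

play_rows(
  series=[
    [0.0006,-0.001,-0.002,0,0,0,0.03],
    [0,0,0,0,0,0,0.0],
    [0,0,0,0,0,0,0.0],
    [0,0,0,0,0,0,0.0],
    [0,0,0,0,0,0,0.0],
  ],
)

```text
clock: 9.85
position: [449.4, 12.1, 40.6]
ee_rot: [0.072, -0.703, 0.704, -0.072]
contact_force: [-0.6, 0.4, -3.4]
gripper_width: 12.8
```

```bash
python3 go.py
```

```text
t9.8 tcp [449.4  12.1  74.6] toolx yaw -2.936 tool y [ 0.    -0.002 -1.   ] j [ 0.39  0.28 -0.62  0.   -0.67 -0.19] F [-0.6  0.4 -3.4] w12.8
```

play_rows(
  series=[
    [0,0,0,0,0.08,0,0],
    [0,0,0,0,0.1,0,0],
    [0,0,0,0,0.1,0,0],
    [0,0,0,0,0.1,0,0],
    [0,0,0,0,0.1,0,0],
    [0,0,0,0,0.05,0,0],
  ],
)

```text
clock: 10.45
position: [449.0, 12.2, 40.6]
ee_rot: [-0.121, -0.696, 0.697, 0.121]
contact_force: [0.2, -0.8, -3.0]
gripper_width: 12.7
```

```bash
python3 go.py
```

```text
t10.4 tcp [449.   12.2  74.6] toolx yaw 2.797 tool y [ 0.    -0.002 -1.   ] j [ 0.39  0.28 -0.62  0.   -0.67 -0.74] F [ 0.2 -0.8 -3. ] w12.7
```

play_rows(
  series=[
    [0,0,0,0,0.1,0,0],
    [0,0,0,0,0.13,0,0],
    [0,0,0,0,0.13,0,0],
    [0,0,0,0,0.13,0,0],
    [0,0,0,0,0.13,0,0],
    [0,0,0,0,0.13,0,0],
    [0,0,0,0,0.13,0,0],
    [0,0,0,0,0.13,0,0],
    [0,0,0,0,0.13,0,0],
    [0,0,0,0,0.05,0,0],
  ],
)

```text
clock: 11.45
position: [448.8, 13.5, 40.5]
ee_rot: [0.503, 0.497, -0.497, -0.502]
contact_force: [0.7, -0.0, -2.5]
gripper_width: 12.3
```

```bash
python3 go.py 449.5 13 74 0.912 0
```

```text
t11.4 tcp [448.8  13.5  74.5] toolx yaw 1.560 tool y [ 0.001 -0.    -1.   ] j [ 0.39  0.28 -0.62  0.   -0.67 -1.98] F [ 0.7 -0.  -2.5] w12.3
5 rows
[[-0.0001,0.0001,-0.0001,0.0,0.13,0.0,0.0],[-0.0001,0.0001,-0.0001,0.0,0.13,0.0,0.0],[-0.0001,0.0001,-0.0002,0.0,0.13,0.0,0.0],[-0.0,0.0001,-0.0002,0.0,0.13,0.0,0.0],[-0.0,0.0001,-0.0002,0.0,0.13,0.0,0.0]]
```

Finish the turn, then open and lift clear.

play_rows(
  series=[
    [0,0,0,0,0.13,0,0],
    [0,0,0,0,0.13,0,0],
    [0,0,0,0,0.13,0,0],
    [0,0,0,0,0.13,0,0],
    [0,0,0,0,0.1,0,0],
    [0,0,0,0,0.03,0,0],
  ],
)

```text
clock: 12.05
position: [449.5, 14.2, 40.5]
ee_rot: [0.639, 0.303, -0.302, -0.639]
contact_force: [1.2, -0.0, -2.9]
gripper_width: 13.0
```

```bash
python3 go.py
```

```text
t12.1 tcp [449.5  14.2  74.5] toolx yaw 0.884 tool y [ 0.002  0.    -1.   ] j [ 0.4   0.28 -0.62  0.   -0.67 -2.65] F [ 1.2 -0.  -2.9] w13.0
```

play_rows(
  series=[
    [0,0,0,0,0,0,0.05],
    [0,0,0,0,0,0,0.05],
    [0,0,0,0,0,0,0.05],
    [0,-0.015,0,0,0,0,0.05],
    [0,-0.03,0,0,0,0,0.05],
    [0,-0.035,0,0,0,0,0.05],
    [0,-0.02,0,0,0,0,0.05],
    [0,0,0,0,0,0,0.05],
  ],
)

```text
clock: 12.85
position: [450.0, 14.4, 145.2]
ee_rot: [0.639, 0.305, -0.303, -0.638]
contact_force: [-0.5, 0.2, 0.1]
gripper_width: 49.9
```

```bash
python3 go.py 435.5 121.5 150 -0.35 0.05
```

```text
t12.8 tcp [450.   14.4 179.2] toolx yaw 0.889 tool y [ 0.003 -0.    -1.   ] j [ 0.4   0.13 -0.48  0.   -0.95 -2.65] F [-0.5  0.2  0.1] w49.9
9 rows
[[0.0082,0.0032,0.0088,0.0,0.138,0.0,0.05],[0.0069,0.0032,0.0098,0.0,0.138,0.0,0.05],[0.0055,0.0032,0.0107,0.0,0.138,0.0,0.05],[0.004,0.0032,0.0113,0.0,0.138,0.0,0.05],[0.0024,0.0032,0.0118,0.0,0.138,0.0,0.05],[0.0008,0.0032,0.012,0.0,0.138,0.0,0.05],[-0.0009,0.0032,0.012,0.0,0.138,0.0,0.05],[-0.0025,0.0032,0.0117,0.0,0.138,0.0,0.05],[-0.0041,0.0032,0.0113,0.0,0.138,0.0,0.05]]
```

play_rows(
  series=[
    [0,0,0,0,-0.145,0,0.05],
    [0,0,0,0,-0.145,0,0.05],
    [0,0,0,0,-0.145,0,0.05],
    [0,0,0,0,-0.145,0,0.05],
    [0,0,0,0,-0.145,0,0.05],
    [0,0,0,0,-0.145,0,0.05],
    [0,0,0,0,-0.145,0,0.05],
    [0,0,0,0,-0.145,0,0.05],
    [0,0,0,0,-0.145,0,0.05],
    [0,0,0,0,-0.145,0,0.05],
  ],
)

```text
clock: 13.85
position: [445.0, 13.6, 138.1]
ee_rot: [-0.258, -0.656, 0.659, 0.262]
contact_force: [0.1, -1.1, -0.7]
gripper_width: 50.1
```

play_rows(
  series=[
    [0,0,0,0,-0.145,0,0.05],
    [0,0,0,0,-0.145,0,0.05],
    [0,0,0,0,-0.145,0,0.05],
    [0,0,0,0,-0.145,0,0.05],
    [0,0,0,0,-0.145,0,0.05],
    [0,0,0,0,-0.145,0,0.05],
    [0,0,0,0,-0.145,0,0.05],
    [0,0,0,0,-0.145,0,0.05],
    [0,0,0,0,-0.145,0,0.05],
    [0,0,0,0,-0.145,0,0.05],
  ],
)

```text
clock: 14.85
position: [438.7, 12.2, 128.4]
ee_rot: [-0.267, 0.66, -0.657, 0.25]
contact_force: [0.5, 0.2, -1.1]
gripper_width: 49.9
```

play_rows(
  series=[
    [0,0,0,0,-0.145,0,0.05],
    [0,0,0,0,-0.145,0,0.05],
    [0,0,0,0,-0.145,0,0.05],
    [0,0,0,0,-0.145,0,0.05],
    [0,0,0,0,-0.145,0,0.05],
    [0,0,0,0,-0.145,0,0.05],
    [0,0,0,0,-0.145,0,0.05],
    [0,0,0,0,-0.145,0,0.05],
    [0,0,0,0,-0.145,0,0.05],
    [0,0,0,0,-0.145,0,0.05],
  ],
)

```text
clock: 15.85
position: [432.2, 10.7, 119.0]
ee_rot: [0.646, -0.317, 0.294, -0.629]
contact_force: [-0.3, 0.3, -0.3]
gripper_width: 49.9
```

```bash
python3 go.py 435.5 121.5 130 -0.35 0.05;  python3 - <<'E'
from vis import *
t,s=Cam("top"),Cam("side")
h=cv2.cvtColor(s.im,cv2.COLOR_BGR2HSV)
cv2.imwrite("pics/k7.png",np.hstack([cv2.resize(s.im[130:230,195:305],None,fx=4,fy=4,interpolation=2),cv2.resize(t.im[160:260,180:265],None,fx=4,fy=4,interpolation=2)]))
E
```

```text
t15.8 tcp [432.2  10.7 153. ] toolx yaw -0.895 tool y [-0.04  -0.009 -0.999] j [ 0.4   0.16 -0.52 -0.01 -0.93  1.86] F [-0.3  0.3 -0.3] w49.9
4 rows
[[-0.021,0.0055,0.0182,0.008,-0.136,-0.007,0.05],[-0.0184,0.0055,0.0208,0.008,-0.136,-0.007,0.05],[-0.0154,0.0055,0.0231,0.008,-0.136,-0.007,0.05],[-0.0122,0.0056,0.0249,0.008,-0.136,-0.007,0.05]]
```

View pics/k7.png

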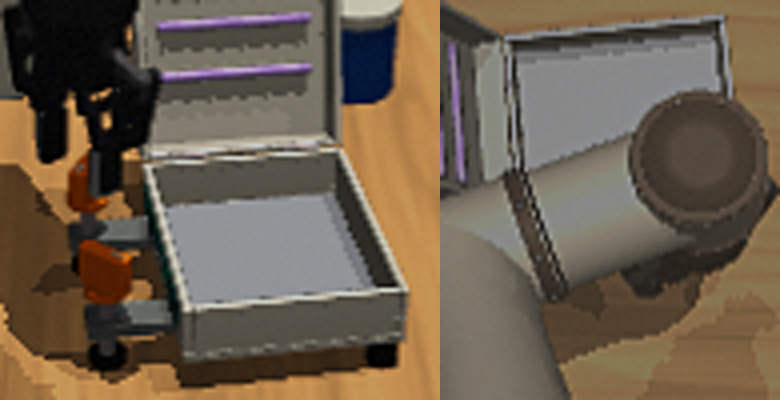

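play_rows(
  series=[
    [-0.021,0,0.018,0.008,-0.136,-0.007,0.05],
    [-0.018,0,0.021,0.008,-0.136,-0.007,0.05],
    [-0.0154,0,0.023,0.008,-0.136,-0.007,0.05],
    [-0.012,0,0.024,0.008,-0.12,-0.007,0.05],
    [0,0,0.003,0.008,-0.02,-0.007,0.05],
  ],
)

```text
clock: 16.45
position: [437.0, 125.8, 115.7]
ee_rot: [-0.694, 0.121, -0.127, 0.698]
contact_force: [-0.3, 0.2, -0.4]
gripper_width: 49.9
```

```bash
python3 go.py 435.5 121.5 115 -0.35 0.05
```

```text
t16.4 tcp [437.  125.8 149.7] toolx yaw -0.352 tool y [ 0.009  0.005 -1.   ] j [ 0.64  0.17 -0.52  0.   -0.87  2.15] F [-0.3  0.2 -0.4] w49.9
2 rows
[[-0.0001,0.0173,-0.0024,-0.004,-0.001,0.004,0.05],[-0.0,0.0173,-0.0024,-0.004,-0.001,0.004,0.05]]
```

play_rows(
  series=[
    [0,0.012,-0.002,-0.004,0,0.004,0.05],
    [0,0.015,-0.002,-0.004,0,0.004,0.05],
    [0,0.015,0,0,0,0,0.05],
    [0,0.015,0,0,0,0,0.05],
    [0,0.009,0,0,0,0,0.05],
    [0,0.003,0,0,0,0,0.05],
  ],
)

```text
clock: 17.05
position: [432.8, 117.2, 39.9]
ee_rot: [0.696, -0.133, 0.128, -0.693]
contact_force: [-0.4, 0.5, -0.0]
gripper_width: 50.0
```

```bash
python3 go.py 435.5 121.5 75 -0.35 0.05
```

```text
t17.1 tcp [432.8 117.2  73.9] toolx yaw -0.372 tool y [-0.008 -0.003 -1.   ] j [ 0.63  0.29 -0.61 -0.   -0.68  2.14] F [-0.4  0.5 -0. ] w50.0
1 rows
[[0.001,-0.0011,0.005,0.006,-0.022,-0.006,0.05]]
```

play_rows(
  series=[
    [0.001,-0.001,0.005,0.006,-0.02,-0.006,0.05],
    [0,0,0,0,0,0,0.03],
    [0,0,0,0,0,0,0.0],
    [0,0,0,0,0,0,0.0],
    [0,0,0,0,0,0,0.0],
    [0,0,0,0,0,0,0.0],
  ],
)

```text
clock: 17.65
position: [435.5, 121.1, 41.4]
ee_rot: [-0.696, 0.124, -0.125, 0.696]
contact_force: [0.7, -1.0, -4.1]
gripper_width: 12.7
```

```bash
python3 go.py
```

```text
t17.6 tcp [435.5 121.1  75.4] toolx yaw -0.354 tool y [ 0.001  0.001 -1.   ] j [ 0.63  0.29 -0.61 -0.   -0.67  2.16] F [ 0.7 -1.  -4.1] w12.7
```

play_rows(
  series=[
    [0,0.0002,0,0,0.08,0,0],
    [0,0.0002,0,0,0.13,0,0],
    [0,0.0002,0,0,0.14,0,0],
    [0,0.0002,0,0,0.14,0,0],
    [0,0.0002,0,0,0.14,0,0],
    [0,0.0002,0,0,0.14,0,0],
    [0,0.0002,0,0,0.14,0,0],
    [0,0.0002,0,0,0.14,0,0],
    [0,0.0002,0,0,0.14,0,0],
    [0,0.0002,0,0,0.06,0,0],
  ],
)

```text
clock: 18.65
position: [434.6, 122.5, 39.7]
ee_rot: [-0.478, 0.521, -0.52, 0.48]
contact_force: [-0.7, -0.6, 1.3]
gripper_width: 12.9
```

```bash
python3 go.py
```

```text
t18.6 tcp [434.6 122.5  73.7] toolx yaw -1.653 tool y [ 0.001  0.002 -1.   ] j [ 0.64  0.29 -0.61 -0.   -0.67  0.86] F [-0.7 -0.6  1.3] w12.9
```

play_rows(
  series=[
    [0,0.0002,0,0,0.08,0,0],
    [0,0.0002,0,0,0.13,0,0],
    [0,0.0002,0,0,0.14,0,0],
    [0,0.0002,0,0,0.14,0,0],
    [0,0.0002,0,0,0.14,0,0],
    [0,0.0002,0,0,0.14,0,0],
    [0,0.0002,0,0,0.14,0,0],
    [0,0.0002,0,0,0.14,0,0],
    [0,0.0002,0,0,0.14,0,0],
    [0,0.0002,0,0,0.06,0,0],
  ],
)

```text
clock: 19.65
position: [435.7, 123.8, 38.1]
ee_rot: [-0.066, 0.705, -0.703, 0.069]
contact_force: [-0.5, -0.5, 0.1]
gripper_width: 12.7
```

```bash
python3 go.py
```

```text
t19.6 tcp [435.7 123.8  72.1] toolx yaw -2.951 tool y [ 0.003  0.003 -1.   ] j [ 0.64  0.29 -0.61 -0.   -0.66 -0.45] F [-0.5 -0.5  0.1] w12.7
```

play_rows(
  series=[
    [0,0.0002,0,0,0.08,0,0],
    [0,0.0002,0,0,0.13,0,0],
    [0,0.0002,0,0,0.14,0,0],
    [0,0.0002,0,0,0.14,0,0],
    [0,0.0002,0,0,0.14,0,0],
    [0,0.0002,0,0,0.14,0,0],
    [0,0.0002,0,0,0.14,0,0],
    [0,0.0002,0,0,0.14,0,0],
    [0,0.0002,0,0,0.14,0,0],
    [0,0.0002,0,0,0.06,0,0],
  ],
)

```text
clock: 20.65
position: [437.3, 123.1, 36.4]
ee_rot: [0.373, 0.602, -0.601, -0.37]
contact_force: [-0.2, -0.3, -0.0]
gripper_width: 12.7
```

```bash
python3 go.py
```

```text
t20.6 tcp [437.3 123.1  70.4] toolx yaw 2.034 tool y [ 0.005 -0.    -1.   ] j [ 0.64  0.3  -0.62  0.   -0.66 -1.75] F [-0.2 -0.3 -0. ] w12.7
```

Target yaw 0.914; 1.12 remains.

play_rows(
  series=[
    [0,0.0002,0,0,0.08,0,0],
    [0,0.0002,0,0,0.14,0,0],
    [0,0.0002,0,0,0.14,0,0],
    [0,0.0002,0,0,0.14,0,0],
    [0,0.0002,0,0,0.14,0,0],
    [0,0.0002,0,0,0.14,0,0],
    [0,0.0002,0,0,0.14,0,0],
    [0,0.0002,0,0,0.1,0,0],
    [0,0.0002,0,0,0.06,0,0],
  ],
)

```text
clock: 21.55
position: [437.2, 121.5, 35.1]
ee_rot: [0.637, 0.312, -0.31, -0.633]
contact_force: [-0.8, -0.3, 1.5]
gripper_width: 12.9
```

```bash
python3 go.py
```

```text
t21.6 tcp [437.2 121.5  69.1] toolx yaw 0.911 tool y [ 0.004 -0.003 -1.   ] j [ 0.63  0.3  -0.62  0.01 -0.65 -2.87] F [-0.8 -0.3  1.5] w12.9
```

play_rows(
  series=[
    [0,0,0,0,0,0,0.05],
    [0,0,0,0,0,0,0.05],
    [0,0,0,0,0,0,0.05],
    [0,-0.015,0,0,0,0,0.05],
    [0,-0.03,0,0,0,0,0.05],
    [0,-0.035,0,0,0,0,0.06],
    [0,-0.03,0,0,-0.14,0,0.085],
    [0,-0.02,0,0,-0.14,0,0.085],
    [0,0,0,0,-0.14,0,0.085],
    [0,0,0,0,-0.14,0,0.085],
  ],
)

```text
clock: 22.55
position: [438.3, 122.7, 172.2]
ee_rot: [0.519, 0.484, -0.481, -0.514]
contact_force: [-0.9, 0.6, -0.5]
gripper_width: 85.1
```

```bash
sed -i 's/orange=.*/orange=((6,215,80),(15,255,255)))/; s/red=((172,150,70)/red=((170,120,60)/; s/yellow=((24,170,90),(33/yellow=((22,150,70),(36/' vis.py; python3 go.py
cat > fobs.py <<'E'
from vis import *
# match each fob's outline (top face + body) to blobs in both views
from scipy.optimize import minimize
G=dict(blue=(538,-198),red=(413,-304),yellow=(424,-181),green=(547,-300))
def locate(t,s,z0=0,guess=G,rad=75,rc=12):
    out={}
    for n,g in guess.items():
        pts=[]
        for c in(t,s):
            cc=c.proj([*g,z0+9])[0]; B=[b for b in c.blobs(n,8) if np.linalg.norm(c.plane([b[1]],z0+9)[0][:2]-g)<rad]
            pts.append(np.vstack([b[2] for b in B]) if B else None)
        if pts[0] is None and pts[1] is None: print(n,"none"); continue
        cor=np.array([[a,b,z] for a in(-31,31) for b in(-18,18) for z in(0,18)],float)
        H=[]
        for c,p in zip((t,s),pts):
            if p is None: H.append(None); continue
            m=np.zeros(c.im.shape[:2],np.uint8); cv2.fillConvexPoly(m,cv2.convexHull(p.astype(np.int32)),1); H.append(m)
        def cost(v):
            Q=np.array([[np.cos(v[2]),-np.sin(v[2]),0],[np.sin(v[2]),np.cos(v[2]),0],[0,0,1]]); P=cor@Q.T+[v[0],v[1],z0]; e=0
            for c,m in zip((t,s),H):
                if m is None: continue
                h=cv2.convexHull(c.proj(P).astype(np.float32)); k=np.zeros((m.shape[0]*1,m.shape[1]),np.uint8)
                x0,y0=h[:,0].min(0).astype(int)-12; big=np.zeros((90*8,120*8),np.uint8)
                cv2.fillConvexPoly(big,((h[:,0]+.5-[x0,y0])*8).astype(np.int32),255)
                sm=cv2.resize(big,(120,90),interpolation=cv2.INTER_AREA)/255.; mm=np.zeros((90,120)); q=m[max(y0,0):y0+90,max(x0,0):x0+120]; mm[:q.shape[0],:q.shape[1]]=q
                e+=np.abs(sm-mm).sum()/sm.sum()+ (m.sum()-mm.sum())/sm.sum()
            return e
        c0=np.mean([c.plane([p.mean(0)],z0+12)[0][:2] for c,p in zip((t,s),pts) if p is not None],0)
        best=min((minimize(cost,[*c0,a],method="Nelder-Mead",options=dict(initial_simplex=np.array([[*c0,a],[c0[0]+6,c0[1],a],[c0[0],c0[1]+6,a],[*c0,a+.3]]),maxiter=120)) for a in np.arange(0,np.pi,np.pi/6)),key=lambda r:r.fun)
        v=best.x; out[n]=v; print(n,v[:2].round(1),"long-axis yaw %.2f"%((v[2]+np.pi/2)%np.pi-np.pi/2),"err %.2f"%best.fun,"px",[0 if p is None else len(p) for p in pts])
    return out
if __name__=="__main__":
    t,s=Cam("top"),Cam("side"); locate(t,s)
    cv2.imwrite("pics/f1.png",np.hstack([cv2.resize(s.im[130:230,195:305],None,fx=3.6,fy=3.6,interpolation=2),cv2.resize(t.im[140:240,170:290],None,fx=3.6,fy=3.6,interpolation=2)]))
E
python3 fobs.py
```

```text
t22.6 tcp [438.3 122.7 206.2] toolx yaw 1.502 tool y [ 0.009 -0.002 -1.   ] j [ 0.64  0.11 -0.44  0.01 -1.02 -2.28] F [-0.9  0.6 -0.5] w85.1
blue [ 541.1 -199.1] long-axis yaw 1.50 err 0.46 px [97, 192]
red [ 412.5 -306.3] long-axis yaw 0.56 err 0.46 px [91, 307]
yellow [ 426.  -183.1] long-axis yaw -0.69 err 0.26 px [122, 274]
green [ 546.2 -295.4] long-axis yaw -1.32 err 1.11 px [12, 261]
```

View pics/f1.png

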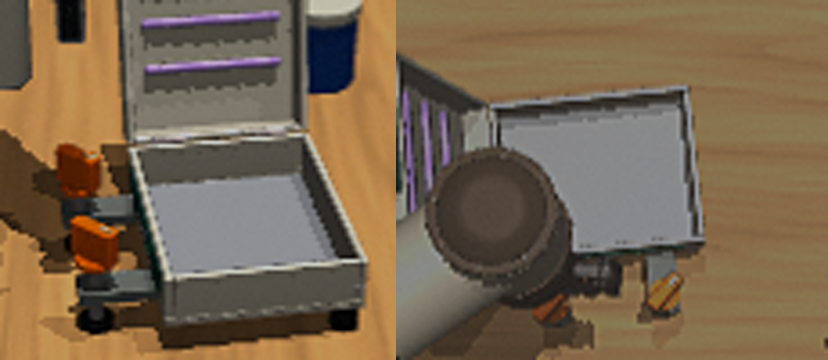

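```bash
python3 go.py 380 -110 200 0.88 0.085
```

```text
t22.6 tcp [438.3 122.7 205.9] toolx yaw 1.496 tool y [ 0.008 -0.002 -1.   ] j [ 0.64  0.11 -0.44  0.01 -1.02 -2.29] F [-0.1 -1.3  0.8] w84.9
7 rows
[[-0.0338,0.0008,0.0058,0.001,0.088,0.0,0.085],[-0.0341,0.0009,0.0028,0.001,0.088,0.0,0.085],[-0.0343,0.0009,-0.0002,0.001,0.088,0.0,0.085],[-0.0341,0.0009,-0.0032,0.001,0.088,0.0,0.085],[-0.0337,0.0009,-0.0062,0.001,0.088,0.0,0.085],[-0.033,0.0009,-0.0091,0.001,0.088,0.0,0.085],[-0.0321,0.0009,-0.012,0.001,0.088,0.0,0.085]]
```

play_rows(
  series=[
    [-0.034,0,0.006,0,0.088,0,0.085],
    [-0.034,0,0.003,0,0.088,0,0.085],
    [-0.034,0,0,0,0.088,0,0.085],
    [-0.034,0,-0.003,0,0.088,0,0.085],
    [-0.034,0,-0.006,0,0.088,0,0.085],
    [-0.033,0,-0.009,0,0.088,0,0.085],
    [-0.032,0,-0.012,0,0.08,0,0.085],
    [-0.01,0,0,0,0,0,0.085],
  ],
)

```text
clock: 23.45
position: [365.7, -122.5, 170.3]
ee_rot: [0.647, 0.291, -0.287, -0.643]
contact_force: [0.2, 0.6, -0.2]
gripper_width: 85.1
```

```bash
python3 go.py 426 -183 80 0.88 0.085
```

```text
t23.4 tcp [ 365.7 -122.5  204.3] toolx yaw 0.842 tool y [ 0.007 -0.003 -1.   ] j [ 0.11 -0.02 -0.58  0.   -1.   -2.41] F [ 0.2  0.6 -0.2] w85.1
5 rows
[[-0.0011,0.025,-0.0169,0.001,-0.008,0.0,0.085],[-0.0012,0.0249,-0.0169,0.001,-0.008,0.0,0.085],[-0.0013,0.0249,-0.0169,0.001,-0.008,0.0,0.085],[-0.0014,0.0249,-0.0169,0.001,-0.008,0.0,0.085],[-0.0015,0.0249,-0.017,0.001,-0.008,0.0,0.085]]
```

play_rows(
  series=[
    [-0.001,0.025,-0.017,0,-0.008,0,0.085],
    [-0.001,0.025,-0.017,0,-0.008,0,0.085],
    [-0.001,0.025,-0.017,0,-0.008,0,0.085],
    [-0.001,0.022,-0.015,0,-0.008,0,0.085],
    [-0.001,0.015,-0.01,0,-0.008,0,0.085],
    [0,0.005,0,0,0,0,0.085],
  ],
)

```text
clock: 24.05
position: [423.6, -178.8, 51.0]
ee_rot: [0.644, 0.302, -0.295, -0.638]
contact_force: [-0.3, 1.6, 0.3]
gripper_width: 84.8
```

```bash
python3 go.py 426 -183 1 0.88 0.085; python3 -c "
from fobs import *
t,s=Cam('top'),Cam('side'); locate(t,s)"
```

```text
t24.1 tcp [ 423.6 -178.8   85. ] toolx yaw 0.872 tool y [ 0.013 -0.002 -1.   ] j [-0.04  0.27 -0.59  0.   -0.69 -2.23] F [-0.3  1.6  0.3] w84.8
3 rows
[[-0.0007,0.028,-0.0012,0.004,-0.003,0.002,0.085],[-0.0007,0.028,-0.0013,0.004,-0.003,0.002,0.085],[-0.0006,0.028,-0.0014,0.004,-0.003,0.002,0.085]]
blue [ 541.2 -197.1] long-axis yaw 1.49 err 0.61 px [68, 199]
red [ 412.1 -306.7] long-axis yaw 0.61 err 0.43 px [101, 313]
yellow [ 425.5 -182.2] long-axis yaw -0.70 err 0.93 px [31, 273]
green [ 545.7 -297.7] long-axis yaw -1.33 err 0.51 px [47, 269]
```

play_rows(
  series=[
    [-0.001,0.02,-0.001,0.004,0,0.002,0.085],
    [-0.001,0.022,-0.001,0.004,0,0.002,0.085],
    [0,0.02,-0.001,0.004,0,0,0.085],
    [0,0.013,0,0,0,0,0.085],
    [0,0.006,0,0,0,0,0.085],
    [0,0.002,0,0,0,0,0.085],
  ],
)

```text
clock: 24.75
position: [429.3, -179.2, -26.4]
ee_rot: [0.643, 0.305, -0.294, -0.639]
contact_force: [-0.2, -0.4, 0.5]
gripper_width: 85.1
```

```bash
python3 go.py 426 -183 1 0.88 0.085
```

```text
t24.8 tcp [ 429.3 -179.2    7.6] toolx yaw 0.874 tool y [ 0.016  0.001 -1.   ] j [-0.05  0.42 -0.65 -0.   -0.48 -2.22] F [-0.2 -0.4  0.5] w85.1
1 rows
[[-0.0051,0.0065,0.0001,0.011,-0.006,0.011,0.085]]
```

play_rows(
  series=[
    [-0.004,0.005,0,0.01,0,0.01,0.085],
    [0,0.0015,0,0,0,0,0.06],
    [0,0,0,0,0,0,0.02],
    [0,0,0,0,0,0,0.02],
    [0,0,0,0,0,0,0.02],
    [0,0,0,0,0,0,0.02],
    [0,0,0,0,0,0,0.02],
  ],
)

```text
clock: 25.45
position: [429.2, -182.3, -29.9]
ee_rot: [0.642, 0.302, -0.297, -0.639]
contact_force: [0.4, -0.1, -0.4]
gripper_width: 34.3
```

```bash
python3 go.py 426 -183 140 0.88 0.02
```

```text
t25.4 tcp [ 429.2 -182.3    4.1] toolx yaw 0.875 tool y [ 0.008 -0.001 -1.   ] j [-0.05  0.43 -0.65  0.   -0.48 -2.22] F [ 0.4 -0.1 -0.4] w34.3
4 rows
[[-0.0005,-0.034,0.0003,0.002,-0.001,0.001,0.02],[-0.0005,-0.034,0.0003,0.002,-0.001,0.001,0.02],[-0.0006,-0.034,0.0004,0.002,-0.001,0.001,0.02],[-0.0006,-0.034,0.0005,0.002,-0.001,0.001,0.02]]
```

play_rows(
  series=[
    [0,-0.015,0,0,0,0,0.02],
    [0,-0.03,0,0.002,0,0.001,0.02],
    [0,-0.04,0,0.002,0,0,0.02],
    [0,-0.04,0,0,0,0,0.02],
    [0,-0.02,0,0,0,0,0.02],
    [0,-0.005,0,0,0,0,0.02],
  ],
)

```text
clock: 26.05
position: [426.0, -182.3, 123.5]
ee_rot: [-0.64, -0.298, 0.3, 0.642]
contact_force: [0.1, 0.5, -1.3]
gripper_width: 34.7
```

```bash
python3 - <<'E'
from vis import *
t=Cam("top")
for P,u in (((432,11,153),(245,198.7)),((472.8,-87.8,32),((611-360)/4+220,180/4+160)),((438,123,206),(194.7,202.5))):
    print([ (z,t.proj([P[0],P[1],P[2]+z])[0].round(1).tolist()) for z in (250,300,350,400,450)],u)
E
python3 go.py 500 30 170 1.70 0.02
```

```text
[(250, [245.3, 211.3]), (300, [245.4, 208.2]), (350, [245.5, 204.8]), (400, [245.7, 201.0]), (450, [245.8, 196.8])] (245, 198.7)
[(250, [278.6, 205.1]), (300, [280.1, 202.1]), (350, [281.8, 198.8]), (400, [283.7, 195.2]), (450, [285.7, 191.3])] (282.75, 205.0)
[(250, [201.1, 204.4]), (300, [198.9, 200.7]), (350, [196.5, 196.7]), (400, [193.8, 192.3]), (450, [190.8, 187.2])] (194.7, 202.5)
t26.1 tcp [ 426.  -182.3  157.4] toolx yaw 0.874 tool y [-0.004  0.002 -1.   ] j [-0.05  0.19 -0.48 -0.   -0.91 -2.21] F [0.6 0.  0.5] w34.6
7 rows
[[0.03,-0.0018,0.0114,-0.001,-0.118,0.0,0.02],[0.0312,-0.0018,0.0077,-0.001,-0.118,0.0,0.02],[0.0319,-0.0018,0.004,-0.001,-0.118,0.0,0.02],[0.0321,-0.0018,0.0002,-0.001,-0.118,0.0,0.02],[0.0319,-0.0018,-0.0035,-0.001,-0.118,0.0,0.02],[0.0313,-0.0018,-0.0073,-0.001,-0.118,0.0,0.02],[0.0302,-0.0018,-0.0109,-0.001,-0.118,0.0,0.02]]
```

```bash
sed -i 's/vmax=35/vmax=45/' go.py; python3 go.py 611 45 150 1.70 0.02
```

```text
t26.1 tcp [ 426.  -182.3  157.4] toolx yaw 0.874 tool y [-0.004  0.002 -1.   ] j [-0.05  0.19 -0.48 -0.   -0.91 -2.21] F [0.6 0.  0.5] w34.6
7 rows
[[0.0419,0.001,0.0006,-0.001,-0.118,0.0,0.02],[0.0416,0.001,-0.0044,-0.001,-0.118,0.0,0.02],[0.0408,0.001,-0.0092,-0.001,-0.118,0.0,0.02],[0.0395,0.001,-0.014,-0.001,-0.118,0.0,0.02],[0.0375,0.001,-0.0185,-0.001,-0.118,0.0,0.02],[0.0351,0.001,-0.0228,-0.001,-0.118,0.0,0.02],[0.0322,0.001,-0.0268,-0.001,-0.118,0.0,0.02]]
```

play_rows(
  series=[
    [0.042,0,0,0,-0.118,0,0.02],
    [0.0416,0,-0.0044,0,-0.118,0,0.02],
    [0.041,0,-0.009,0,-0.118,0,0.02],
    [0.0395,0,-0.014,0,-0.118,0,0.02],
    [0.0375,0,-0.0185,0,-0.118,0,0.02],
    [0.033,0,-0.022,0,-0.118,0,0.02],
    [0.02,0,-0.015,0,-0.09,0,0.02],
    [0.005,0,-0.005,0,0,0,0.02],
  ],
)

```text
clock: 26.9
position: [597.9, 44.6, 105.7]
ee_rot: [-0.46, -0.524, 0.538, 0.475]
contact_force: [-0.1, -0.4, -1.3]
gripper_width: 34.3
```

```bash
python3 go.py 611 45 70 1.70 0.02
```

```text
t26.9 tcp [597.9  44.6 139.7] toolx yaw 1.697 tool y [-0.029 -0.001 -1.   ] j [ 0.34  0.43 -0.15 -0.01 -1.01 -1.78] F [-0.1 -0.4 -1.3] w34.3
2 rows
[[-0.0007,0.0346,-0.0075,-0.014,-0.001,0.002,0.02],[-0.0007,0.0347,-0.007,-0.014,-0.001,0.002,0.02]]
```

play_rows(
  series=[
    [-0.001,0.02,-0.007,-0.014,0,0.002,0.02],
    [0,0.025,-0.006,-0.014,0,0,0.02],
    [0,0.015,0,0,0,0,0.02],
    [0,0.005,0,0,0,0,0.02],
  ],
)

```text
clock: 27.3
position: [606.7, 44.7, 31.7]
ee_rot: [-0.466, -0.527, 0.532, 0.471]
contact_force: [0.8, 0.4, -0.3]
gripper_width: 34.5
```

```bash
python3 go.py 611 45 37 1.70 0.02
```

```text
t27.3 tcp [606.7  44.7  65.7] toolx yaw 1.693 tool y [-0.01  -0.001 -1.   ] j [ 0.34  0.52 -0.23 -0.   -0.83 -1.79] F [ 0.8  0.4 -0.3] w34.5
1 rows
[[-0.0003,0.0286,-0.0046,-0.01,-0.007,-0.0,0.02]]
```

play_rows(
  series=[
    [0,0.01,-0.003,-0.008,0,0,0.02],
    [0,0.01,-0.002,0,0,0,0.02],
    [0,0.005,0,0,0,0,0.02],
    [0,0.002,0,0,0,0,0.02],
  ],
)

```text
clock: 27.7
position: [608.7, 43.0, 0.7]
ee_rot: [-0.468, -0.526, 0.531, 0.471]
contact_force: [-4.3, 1.3, 8.8]
gripper_width: 34.1
```

```bash
python3 go.py 611 45 37 1.70 0.02
```

```text
t27.7 tcp [608.7  43.   34.7] toolx yaw 1.688 tool y [-0.008 -0.002 -1.   ] j [ 0.34  0.56 -0.25 -0.   -0.77 -1.79] F [-4.3  1.3  8.8] w34.1
1 rows
[[0.0017,-0.0023,-0.0025,-0.009,-0.012,-0.001,0.02]]
```

play_rows(
  series=[
    [0,-0.0015,0,0,0,0,0.05],
    [0,0,0,0,0,0,0.05],
    [0,0,0,0,0,0,0.05],
    [0,-0.02,0,0,0,0,0.05],
    [0,-0.04,0,0,0,0,0.05],
    [0,-0.04,0,0,0,0,0.085],
    [0,-0.02,0,0,0,0,0.085],
    [0,0,0,0,0,0,0.085],
  ],
)

```text
clock: 28.5
position: [610.7, 43.3, 129.3]
ee_rot: [-0.469, -0.527, 0.53, 0.471]
contact_force: [-0.3, 1.0, 0.0]
gripper_width: 84.7
```

```bash
python3 go.py 541 -197 150 3.07 0.085
```

```text
t28.5 tcp [610.7  43.3 163.3] toolx yaw 1.688 tool y [-0.005 -0.002 -1.   ] j [ 0.33  0.42 -0.12  0.   -1.04 -1.79] F [-0.3  1.   0. ] w84.7
10 rows
[[-0.023,0.0014,0.0097,-0.001,-0.138,0.0,0.085],[-0.0215,0.0014,0.0128,-0.001,-0.138,0.0,0.085],[-0.0195,0.0014,0.0156,-0.001,-0.138,0.0,0.085],[-0.0172,0.0014,0.0182,-0.001,-0.138,0.0,0.085],[-0.0145,0.0014,0.0204,-0.001,-0.138,0.0,0.085],[-0.0116,0.0014,0.0222,-0.001,-0.138,0.0,0.085],[-0.0084,0.0014,0.0236,-0.001,-0.138,0.0,0.085],[-0.0051,0.0014,0.0245,-0.001,-0.138,0.0,0.085],[-0.0016,0.0014,0.025,-0.001,-0.138,0.0,0.085],[0.0018,0.0013,0.0249,-0.001,-0.138,0.0,0.085]]
```

Blue next.

play_rows(
  series=[
    [-0.023,0.001,0.01,0,-0.138,0,0.085],
    [-0.0215,0.001,0.013,0,-0.138,0,0.085],
    [-0.0195,0.001,0.0156,0,-0.138,0,0.085],
    [-0.017,0.001,0.018,0,-0.138,0,0.085],
    [-0.0145,0.001,0.02,0,-0.138,0,0.085],
    [-0.0115,0.001,0.022,0,-0.138,0,0.085],
    [-0.0085,0.001,0.0235,0,-0.138,0,0.085],
    [-0.005,0.001,0.0245,0,-0.138,0,0.085],
    [-0.0016,0.001,0.025,0,-0.138,0,0.085],
    [0.0018,0.001,0.02,0,-0.13,0,0.085],
  ],
)

```text
clock: 29.5
position: [540.9, -197.8, 112.0]
ee_rot: [0.003, 0.708, -0.706, -0.012]
contact_force: [0.2, -0.5, -0.1]
gripper_width: 84.8
```

```bash
python3 go.py 541 -197 70 3.07 0.085; python3 -c "
from fobs import *
t,s=Cam('top'),Cam('side'); locate(t,s,guess={k:v for k,v in G.items() if k!='yellow'}); locate(t,s,31,dict(yellow=(611,45)))"
```

```text
t29.5 tcp [ 540.9 -197.8  146. ] toolx yaw 3.120 tool y [-0.013  0.002 -1.   ] j [-0.07  0.38 -0.22 -0.   -0.98  0.05] F [ 0.2 -0.5 -0.1] w84.8
2 rows
[[-0.0005,0.038,-0.0004,0.001,0.025,0.006,0.085],[-0.0003,0.038,-0.0004,0.001,0.025,0.006,0.085]]
blue [ 541.9 -189.7] long-axis yaw 1.51 err 1.14 px [10, 193]
red [ 412.4 -305.8] long-axis yaw 0.58 err 0.37 px [106, 320]
green [ 545.2 -298.8] long-axis yaw -1.29 err 0.38 px [78, 269]
yellow [608.7  44. ] long-axis yaw 0.14 err 0.78 px [105, 38]
```

play_rows(
  series=[
    [0,0.025,0,0,0.025,0.006,0.085],
    [0,0.03,0,0,0.02,0.006,0.085],
    [0,0.03,0,0,0,0,0.085],
    [0,0.025,0,0,0,0,0.085],
    [0,0.015,0,0,0,0,0.085],
    [0,0.005,0,0,0,0,0.085],
  ],
)

```text
clock: 30.2
position: [540.8, -195.6, -23.6]
ee_rot: [0.032, 0.707, -0.706, -0.031]
contact_force: [-0.4, 0.9, 0.5]
gripper_width: 84.9
```

```bash
python3 go.py 541 -197 4 3.07 0.085
```

```text
t30.2 tcp [ 540.8 -195.6   10.4] toolx yaw 3.053 tool y [ 0.002  0.002 -1.   ] j [-0.07  0.55 -0.36 -0.   -0.66 -0.02] F [-0.4  0.9  0.5] w84.9
1 rows
[[-0.0003,0.0064,0.0014,0.002,-0.017,-0.001,0.085]]
```

play_rows(
  series=[
    [0,0.005,0.001,0,-0.015,0,0.085],
    [0,0.002,0,0,0,0,0.06],
    [0,0,0,0,0,0,0.02],
    [0,0,0,0,0,0,0.02],
    [0,0,0,0,0,0,0.02],
    [0,0,0,0,0,0,0.02],
    [0,0,0,0,0,0,0.02],
    [0,-0.02,0,0,0,0,0.02],
    [0,-0.04,0,0,0,0,0.02],
    [0,-0.04,0,0,0,0,0.02],
  ],
)

```text
clock: 31.2
position: [537.5, -195.4, 68.2]
ee_rot: [0.024, 0.708, -0.706, -0.029]
contact_force: [0.9, -0.5, -0.8]
gripper_width: 34.8
```

```bash
python3 go.py 542 36 150 1.70 0.02
```

```text
t31.2 tcp [ 537.5 -195.4  102.2] toolx yaw 3.067 tool y [-0.008  0.003 -1.   ] j [-0.07  0.42 -0.29 -0.   -0.87 -0.01] F [ 0.9 -0.5 -0.8] w34.8
10 rows
[[0.0013,-0.0047,-0.0231,-0.0,0.137,0.001,0.02],[0.0045,-0.0047,-0.0227,-0.0,0.137,0.001,0.02],[0.0075,-0.0047,-0.0219,-0.0,0.137,0.001,0.02],[0.0104,-0.0047,-0.0207,-0.0,0.137,0.001,0.02],[0.0131,-0.0047,-0.0191,-0.0,0.137,0.001,0.02],[0.0156,-0.0047,-0.0171,-0.0,0.137,0.001,0.02],[0.0178,-0.0047,-0.0148,-0.0,0.137,0.001,0.02],[0.0196,-0.0047,-0.0123,-0.0,0.137,0.001,0.02],[0.0211,-0.0047,-0.0095,-0.0,0.137,0.001,0.02],[0.0222,-0.0048,-0.0065,-0.0,0.137,0.001,0.02]]
```

play_rows(
  series=[
    [0.0013,-0.01,-0.023,0,0.137,0,0.02],
    [0.0045,-0.01,-0.0227,0,0.137,0,0.02],
    [0.0075,-0.01,-0.022,0,0.137,0,0.02],
    [0.0104,-0.007,-0.0207,0,0.137,0,0.02],
    [0.013,-0.005,-0.019,0,0.137,0,0.02],
    [0.0156,-0.003,-0.017,0,0.137,0,0.02],
    [0.018,-0.002,-0.015,0,0.137,0,0.02],
    [0.0196,-0.002,-0.012,0,0.137,0,0.02],
    [0.021,0,-0.0095,0,0.137,0,0.02],
    [0.018,0,-0.006,0,0.13,0,0.02],
  ],
)

```text
clock: 32.2
position: [551.2, 36.7, 128.4]
ee_rot: [0.483, 0.52, -0.514, -0.481]
contact_force: [0.3, 0.1, 0.3]
gripper_width: 34.5
```

```bash
python3 go.py 542 36 70 1.70 0.02
```

```text
t32.2 tcp [551.2  36.7 162.4] toolx yaw 1.641 tool y [ 0.008  0.004 -1.   ] j [ 0.36  0.32 -0.28 -0.   -0.97 -1.86] F [0.3 0.1 0.3] w34.5
3 rows
[[-0.0001,0.0308,0.0033,0.003,-0.02,0.001,0.02],[-0.0,0.0308,0.0032,0.003,-0.02,0.001,0.02],[0.0001,0.0308,0.0032,0.003,-0.02,0.001,0.02]]
```

play_rows(
  series=[
    [0,0.025,0.004,0.003,-0.02,0,0.02],
    [0,0.03,0.004,0.003,-0.02,0,0.02],
    [0,0.025,0.003,0,-0.02,0,0.02],
    [0,0.012,0,0,0,0,0.02],
    [0,0.004,0,0,0,0,0.02],
  ],
)

```text
clock: 32.7
position: [542.2, 39.9, 31.4]
ee_rot: [0.466, 0.536, -0.529, -0.465]
contact_force: [1.3, -0.4, -0.4]
gripper_width: 34.1
```

```bash
python3 go.py 542 36 37 1.70 0.02
```

```text
t32.7 tcp [542.2  39.9  65.4] toolx yaw 1.705 tool y [ 0.008  0.006 -1.   ] j [ 0.37  0.42 -0.41 -0.   -0.73 -1.8 ] F [ 1.3 -0.4 -0.4] w34.1
1 rows
[[-0.004,0.0284,0.0009,0.009,0.005,0.005,0.02]]
```

play_rows(
  series=[
    [-0.003,0.01,0,0.005,0,0.003,0.02],
    [-0.001,0.01,0,0,0,0,0.02],
    [0,0.005,0,0,0,0,0.02],
    [0,0.002,0,0,0,0,0.02],
  ],
)

```text
clock: 33.1
position: [543.9, 35.7, 3.4]
ee_rot: [0.466, 0.534, -0.53, -0.465]
contact_force: [0.4, 0.8, 0.7]
gripper_width: 34.7
```

```bash
python3 go.py 542 36 37 1.70 0.02
```

```text
t33.1 tcp [543.9  35.7  37.4] toolx yaw 1.704 tool y [ 0.005  0.003 -1.   ] j [ 0.36  0.47 -0.43 -0.   -0.67 -1.8 ] F [0.4 0.8 0.7] w34.7
1 rows
[[0.0006,0.0004,0.0019,0.005,0.004,0.002,0.02]]
```

Close to the floor; down 2 mm more, release, lift.

play_rows(
  series=[
    [0,0.002,0,0,0,0,0.02],
    [0,0,0,0,0,0,0.05],
    [0,0,0,0,0,0,0.05],
    [0,0,0,0,0,0,0.05],
    [0,-0.02,0,0,0,0,0.05],
    [0,-0.04,0,0,0,0,0.05],
    [0,-0.04,0,0,0,0,0.085],
    [0,-0.025,0,0,0,0,0.085],
    [0,0,0,0,0,0,0.085],
  ],
)

```text
clock: 34.0
position: [544.2, 35.3, 132.6]
ee_rot: [0.467, 0.535, -0.53, -0.464]
contact_force: [0.5, 0.8, 0.5]
gripper_width: 85.2
```

```bash
python3 go.py 412 -306 150 2.15 0.085
```

```text
t34.0 tcp [544.2  35.3 166.6] toolx yaw 1.705 tool y [ 0.008  0.003 -1.   ] j [ 0.36  0.3  -0.29  0.   -0.97 -1.8 ] F [0.5 0.8 0.5] w85.2
9 rows
[[-0.0356,0.0016,0.0196,0.001,-0.049,-0.0,0.085],[-0.0346,0.0017,0.0214,0.001,-0.049,-0.0,0.085],[-0.0335,0.0017,0.023,0.001,-0.049,-0.0,0.085],[-0.0323,0.0017,0.0247,0.001,-0.049,-0.0,0.085],[-0.0311,0.0017,0.0262,0.001,-0.049,-0.0,0.085],[-0.0297,0.0017,0.0277,0.001,-0.049,-0.0,0.085],[-0.0283,0.0018,0.0292,0.001,-0.049,-0.0,0.085],[-0.0268,0.0018,0.0305,0.001,-0.049,-0.0,0.085],[-0.0253,0.0018,0.0318,0.001,-0.049,-0.0,0.085]]
```

play_rows(
  series=[
    [-0.0356,0.002,0.0196,0,-0.049,0,0.085],
    [-0.0346,0.002,0.0214,0,-0.049,0,0.085],
    [-0.0335,0.002,0.023,0,-0.049,0,0.085],
    [-0.0323,0.002,0.0247,0,-0.049,0,0.085],
    [-0.031,0.002,0.0262,0,-0.049,0,0.085],
    [-0.03,0.002,0.0277,0,-0.049,0,0.085],
    [-0.028,0.002,0.029,0,-0.049,0,0.085],
    [-0.027,0.002,0.03,0,-0.049,0,0.085],
    [-0.02,0.001,0.025,0,-0.049,0,0.085],
    [-0.005,0,0.005,0,0,0,0.085],
  ],
)

```text
clock: 35.0
position: [410.7, -314.0, 108.4]
ee_rot: [0.331, 0.629, -0.622, -0.329]
contact_force: [-0.3, -0.1, -0.4]
gripper_width: 84.7
```

```bash
python3 go.py 412 -306 70 2.15 0.085; python3 -c "
from fobs import *
t,s=Cam('top'),Cam('side'); locate(t,s,guess=dict(red=G['red'],green=G['green'])); locate(t,s,31,dict(yellow=(611,45),blue=(543,36)))"
```

```text
t35.0 tcp [ 410.7 -314.   142.4] toolx yaw 2.169 tool y [ 0.007  0.007 -1.   ] j [-0.34  0.29 -0.38 -0.01 -0.9  -0.62] F [-0.3 -0.1 -0.4] w84.7
2 rows
[[0.0029,0.0362,-0.0024,0.005,0.01,0.001,0.085],[0.0029,0.0362,-0.0026,0.005,0.01,0.001,0.085]]
red [ 413.4 -304.3] long-axis yaw 0.51 err 0.80 px [43, 307]
green [ 546.  -295.2] long-axis yaw -1.33 err 0.19 px [0, 272]
yellow [608.7  43.8] long-axis yaw 0.13 err 0.55 px [107, 122]
blue [541.1  35.4] long-axis yaw 0.12 err 0.56 px [110, 113]
```

play_rows(
  series=[
    [0.003,0.025,-0.002,0.005,0.01,0,0.085],
    [0.003,0.03,-0.002,0,0.01,0,0.085],
    [0,0.03,0,0,0,0,0.085],
    [0,0.025,0,0,0,0,0.085],
    [0,0.015,0,0,0,0,0.085],
    [0,0.005,0,0,0,0,0.085],
  ],
)

```text
clock: 35.7
position: [418.0, -298.8, -23.7]
ee_rot: [0.338, 0.625, -0.62, -0.332]
contact_force: [-0.2, 0.1, -0.4]
gripper_width: 85.2
```

```bash
python3 go.py 412.5 -306 4 2.15 0.085
```

```text
t35.7 tcp [ 418.  -298.8   10.3] toolx yaw 2.154 tool y [ 0.01   0.002 -1.   ] j [-0.31  0.47 -0.52 -0.01 -0.57 -0.67] F [-0.2  0.1 -0.4] w85.2
1 rows
[[-0.0029,0.0063,0.0086,0.01,0.004,-0.004,0.085]]
```

play_rows(
  series=[
    [-0.0028,0.005,0.008,0.005,0,0,0.085],
    [0,0.002,0,0,0,0,0.06],
    [0,0,0,0,0,0,0.02],
    [0,0,0,0,0,0,0.02],
    [0,0,0,0,0,0,0.02],
    [0,0,0,0,0,0,0.02],
    [0,0,0,0,0,0,0.02],
    [0,-0.02,0,0,0,0,0.02],
    [0,-0.04,0,0,0,0,0.02],
    [0,-0.04,0,0,0,0,0.02],
  ],
)

```text
clock: 36.7
position: [410.1, -303.4, 69.3]
ee_rot: [0.334, 0.623, -0.622, -0.336]
contact_force: [1.2, 0.1, -0.4]
gripper_width: 34.2
```

```bash
python3 go.py 600 126 150 1.70 0.02
```

```text
t36.7 tcp [ 410.1 -303.4  103.3] toolx yaw 2.155 tool y [-0.002  0.003 -1.   ] j [-0.32  0.33 -0.44 -0.   -0.8  -0.67] F [ 1.2  0.1 -0.4] w34.2
11 rows
[[0.023,-0.0042,-0.0359,-0.0,0.041,0.0,0.02],[0.0245,-0.0042,-0.0349,-0.0,0.041,0.0,0.02],[0.0259,-0.0042,-0.0339,-0.0,0.041,0.0,0.02],[0.0273,-0.0042,-0.0328,-0.0,0.041,0.0,0.02],[0.0286,-0.0042,-0.0316,-0.0,0.041,0.0,0.02],[0.0299,-0.0042,-0.0304,-0.0,0.041,0.0,0.02],[0.0312,-0.0042,-0.0292,-0.0,0.041,0.0,0.02],[0.0323,-0.0042,-0.0279,-0.0,0.041,0.0,0.02],[0.0335,-0.0042,-0.0265,-0.0,0.041,0.0,0.02],[0.0345,-0.0042,-0.0251,-0.0,0.041,0.0,0.02],[0.0355,-0.0042,-0.0236,-0.0,0.041,0.0,0.02]]
```

play_rows(
  series=[
    [0.023,-0.012,-0.036,0,0.041,0,0.02],
    [0.0245,-0.012,-0.035,0,0.041,0,0.02],
    [0.026,-0.01,-0.034,0,0.041,0,0.02],
    [0.027,-0.006,-0.033,0,0.041,0,0.02],
    [0.0286,-0.004,-0.0316,0,0.041,0,0.02],
    [0.03,-0.002,-0.03,0,0.041,0,0.02],
    [0.031,0,-0.029,0,0.041,0,0.02],
    [0.032,0,-0.028,0,0.041,0,0.02],
    [0.03,0,-0.025,0,0.041,0,0.02],
    [0.015,0,-0.012,0,0.041,0,0.02],
  ],
)

```text
clock: 37.7
position: [584.3, 69.7, 127.1]
ee_rot: [0.465, 0.54, -0.532, -0.458]
contact_force: [0.1, -0.4, 0.3]
gripper_width: 34.4
```

```bash
python3 go.py 600 126 70 1.70 0.02
```

```text
t37.7 tcp [584.3  69.7 161.1] toolx yaw 1.720 tool y [ 0.015  0.001 -1.   ] j [ 0.4   0.37 -0.2   0.01 -0.98 -1.82] F [ 0.1 -0.4  0.3] w34.4
3 rows
[[0.0178,0.0305,-0.0075,0.005,0.007,-0.0,0.02],[0.0178,0.0304,-0.0075,0.005,0.007,-0.0,0.02],[0.0179,0.0304,-0.0076,0.005,0.007,-0.0,0.02]]
```

play_rows(
  series=[
    [0.018,0.01,-0.006,0.005,0.007,0,0.02],
    [0.02,0.02,-0.006,0.005,0.007,0,0.02],
    [0.014,0.025,-0.004,0.004,0,0,0.02],
    [0.003,0.018,-0.002,0,0,0,0.02],
    [0,0.006,0,0,0,0,0.02],
  ],
)

```text
clock: 38.2
position: [597.2, 133.2, 46.5]
ee_rot: [0.465, 0.535, -0.532, -0.464]
contact_force: [0.2, -0.2, -0.4]
gripper_width: 34.6
```

```bash
python3 go.py 600 126 37 1.70 0.02
```

```text
t38.2 tcp [597.2 133.2  80.5] toolx yaw 1.708 tool y [ 0.004  0.001 -1.   ] j [ 0.48  0.5  -0.22  0.   -0.85 -1.92] F [ 0.2 -0.2 -0.4] w34.6
1 rows
[[-0.0076,0.0435,-0.0016,0.005,0.008,0.001,0.02]]
```

play_rows(
  series=[
    [-0.005,0.01,-0.001,0,0.004,0,0.02],
    [-0.002,0.012,-0.001,0,0.004,0,0.02],
    [0,0.01,0,0,0,0,0.02],
    [0,0.004,0,0,0,0,0.02],
  ],
)

```text
clock: 38.6
position: [600.7, 124.8, 8.9]
ee_rot: [0.468, 0.532, -0.529, -0.466]
contact_force: [0.2, 0.5, -0.7]
gripper_width: 34.2
```

```bash
python3 go.py 600 126 37 1.70 0.02
```

```text
t38.6 tcp [600.7 124.8  42.9] toolx yaw 1.698 tool y [ 0.005  0.002 -1.   ] j [ 0.47  0.55 -0.25  0.   -0.77 -1.91] F [ 0.2  0.5 -0.7] w34.2
1 rows
[[0.0013,0.0059,0.0006,0.006,-0.002,0.001,0.02]]
```

play_rows(
  series=[
    [0,0.004,0,0,0,0,0.02],
    [0,0.002,0,0,0,0,0.02],
    [0,0.001,0,0,0,0,0.02],
  ],
)

```text
clock: 38.9
position: [601.1, 124.2, 1.9]
ee_rot: [0.469, 0.532, -0.529, -0.466]
contact_force: [-2.5, 0.9, 5.1]
gripper_width: 34.5
```

play_rows(
  series=[
    [0,0,0,0,0,0,0.05],
    [0,0,0,0,0,0,0.05],
    [0,0,0,0,0,0,0.05],
    [0,-0.02,0,0,0,0,0.05],
    [0,-0.04,0,0,0,0,0.05],
    [0,-0.04,0,0,0,0,0.085],
    [0,-0.025,0,0,0,0,0.085],
    [0,0,0,0,0,0,0.085],
  ],
)

```text
clock: 39.7
position: [600.8, 124.2, 132.3]
ee_rot: [0.469, 0.533, -0.529, -0.466]
contact_force: [-0.1, 0.3, 0.2]
gripper_width: 84.8
```

```bash
python3 go.py 546 -297 150 0.25 0.085
```

```text
t39.7 tcp [600.8 124.2 166.3] toolx yaw 1.698 tool y [ 0.007  0.001 -1.   ] j [ 0.47  0.41 -0.12  0.   -1.03 -1.91] F [-0.1  0.3  0.2] w84.8
10 rows
[[-0.0411,0.0015,0.0108,0.001,0.145,0.001,0.085],[-0.0422,0.0016,0.0048,0.001,0.145,0.001,0.085],[-0.0425,0.0016,-0.0014,0.001,0.145,0.001,0.085],[-0.0418,0.0016,-0.0075,0.001,0.145,0.001,0.085],[-0.0403,0.0016,-0.0135,0.001,0.145,0.001,0.085],[-0.0379,0.0016,-0.0191,0.001,0.145,0.001,0.085],[-0.0348,0.0017,-0.0244,0.001,0.145,0.001,0.085],[-0.0309,0.0017,-0.0292,0.001,0.145,0.001,0.085],[-0.0264,0.0017,-0.0333,0.001,0.145,0.001,0.085],[-0.0213,0.0016,-0.0368,0.001,0.145,0.001,0.085]]
```

play_rows(
  series=[
    [-0.041,0.001,0.011,0,0.145,0,0.085],
    [-0.042,0.001,0.005,0,0.145,0,0.085],
    [-0.0425,0.001,-0.001,0,0.145,0,0.085],
    [-0.042,0.001,-0.0075,0,0.145,0,0.085],
    [-0.04,0.001,-0.0135,0,0.145,0,0.085],
    [-0.038,0.001,-0.019,0,0.145,0,0.085],
    [-0.035,0.001,-0.0244,0,0.145,0,0.085],
    [-0.031,0.001,-0.029,0,0.145,0,0.085],
    [-0.026,0.001,-0.033,0,0.145,0,0.085],
    [-0.01,0,-0.018,0,0.14,0,0.085],
  ],
)

```text
clock: 40.7
position: [535.5, -282.7, 115.4]
ee_rot: [-0.701, -0.074, 0.071, 0.705]
contact_force: [-0.2, -0.5, 0.2]
gripper_width: 85.0
```

```bash
python3 go.py 546 -297 70 0.25 0.085; python3 -c "
from fobs import *
t,s=Cam('top'),Cam('side'); locate(t,s,guess=dict(green=G['green'])); locate(t,s,31,dict(yellow=(611,45),blue=(543,36),red=(600,125)))"
```

```text
t40.7 tcp [ 535.5 -282.7  149.4] toolx yaw 0.206 tool y [ 0.003  0.006 -1.   ] j [-0.22  0.42 -0.15 -0.01 -1.   -2.71] F [-0.2 -0.5  0.2] w85.0
2 rows
[[0.0035,0.0397,-0.0083,-0.002,-0.022,0.002,0.085],[0.0034,0.0397,-0.0082,-0.002,-0.022,0.002,0.085]]
green [ 545.4 -297.6] long-axis yaw -1.32 err 0.68 px [54, 241]
yellow [607.8  43.8] long-axis yaw 0.14 err 1.01 px [109, 24]
blue [539.5  35.2] long-axis yaw 0.13 err 0.12 px [115, 0]
red [598.5 124.3] long-axis yaw 0.11 err 0.11 px [128, 0]
```

play_rows(
  series=[
    [0.006,0.025,-0.008,0,-0.02,0,0.085],
    [0.004,0.03,-0.007,0,-0.02,0,0.085],
    [0,0.03,0,0,0,0,0.085],
    [0,0.025,0,0,0,0,0.085],
    [0,0.017,0,0,0,0,0.085],
    [0,0.006,0,0,0,0,0.085],
  ],
)

```text
clock: 41.4
position: [550.6, -291.3, -23.2]
ee_rot: [-0.699, -0.095, 0.091, 0.703]
contact_force: [-0.6, 0.4, 0.5]
gripper_width: 85.0
```

```bash
python3 go.py 546 -297.5 4 0.25 0.085
```

```text
t41.4 tcp [ 550.6 -291.3   10.8] toolx yaw 0.263 tool y [ 0.005  0.006 -1.   ] j [-0.23  0.61 -0.24 -0.01 -0.72 -2.64] F [-0.6  0.4  0.5] w85.0
1 rows
[[-0.0061,0.0068,-0.0048,-0.005,0.013,0.007,0.085]]
```

play_rows(
  series=[
    [-0.006,0.005,-0.005,0,0.01,0.005,0.085],
    [0,0.002,0,0,0,0,0.06],
    [0,0,0,0,0,0,0.02],
    [0,0,0,0,0,0,0.02],
    [0,0,0,0,0,0,0.02],
    [0,0,0,0,0,0,0.02],
    [0,0,0,0,0,0,0.02],
    [0,-0.02,0,0,0,0,0.02],
    [0,-0.04,0,0,0,0,0.02],
    [0,-0.04,0,0,0,0,0.02],
  ],
)

```text
clock: 42.4
position: [542.9, -296.1, 68.4]
ee_rot: [-0.698, -0.087, 0.093, 0.705]
contact_force: [1.0, -0.8, 0.1]
gripper_width: 34.3
```

```bash
python3 go.py 531 117 150 1.70 0.02
```

```text
t42.4 tcp [ 542.9 -296.1  102.4] toolx yaw 0.256 tool y [-0.01   0.008 -1.   ] j [-0.24  0.49 -0.16 -0.01 -0.93 -2.64] F [ 1.  -0.8  0.1] w34.3
10 rows
[[0.0093,-0.0044,0.0403,-0.001,-0.144,0.0,0.02],[0.015,-0.0045,0.0386,-0.001,-0.144,0.0,0.02],[0.0204,-0.0045,0.036,-0.001,-0.144,0.0,0.02],[0.0253,-0.0046,0.0327,-0.001,-0.144,0.0,0.02],[0.0298,-0.0046,0.0287,-0.001,-0.144,0.0,0.02],[0.0336,-0.0047,0.0241,-0.001,-0.144,0.0,0.02],[0.0367,-0.0047,0.019,-0.001,-0.144,0.0,0.02],[0.0391,-0.0047,0.0135,-0.001,-0.144,0.0,0.02],[0.0406,-0.0047,0.0078,-0.001,-0.144,0.0,0.02],[0.0413,-0.0048,0.0018,-0.001,-0.144,0.0,0.02]]
```

play_rows(
  series=[
    [0.009,-0.012,0.04,0,-0.144,0,0.02],
    [0.015,-0.012,0.0386,0,-0.144,0,0.02],
    [0.02,-0.01,0.036,0,-0.144,0,0.02],
    [0.025,-0.006,0.0327,0,-0.144,0,0.02],
    [0.03,-0.004,0.0287,0,-0.144,0,0.02],
    [0.0336,-0.002,0.024,0,-0.144,0,0.02],
    [0.036,-0.002,0.019,0,-0.144,0,0.02],
    [0.038,0,0.0135,0,-0.144,0,0.02],
    [0.038,0,0.008,0,-0.144,0,0.02],
    [0.02,0,0.001,0,-0.1,0,0.02],
  ],
)

```text
clock: 43.4
position: [525.9, 100.6, 130.0]
ee_rot: [0.467, 0.536, -0.527, -0.465]
contact_force: [0.4, 0.0, -0.6]
gripper_width: 34.3
```

```bash
python3 go.py 531 117 80 1.70 0.02
```

```text
t43.4 tcp [525.9 100.6 164. ] toolx yaw 1.702 tool y [ 0.011  0.007 -1.   ] j [ 0.49  0.29 -0.32 -0.   -0.95 -1.93] F [ 0.4  0.  -0.6] w34.3
2 rows
[[0.0075,0.0421,-0.0031,0.006,0.001,0.003,0.02],[0.0077,0.042,-0.0034,0.006,0.001,0.003,0.02]]
```

play_rows(
  series=[
    [0.007,0.02,-0.002,0.005,0,0.003,0.02],
    [0.006,0.025,0,0.005,0,0.003,0.02],
    [0.002,0.025,0,0,0,0,0.02],
    [0,0.015,0,0,0,0,0.02],
    [0,0.006,0,0,0,0,0.02],
  ],
)

```text
clock: 43.9
position: [527.7, 122.3, 39.1]
ee_rot: [0.465, 0.537, -0.531, -0.462]
contact_force: [-0.8, -0.2, -0.5]
gripper_width: 34.4
```

```bash
python3 go.py 531 117 37 1.70 0.02
```

```text
t43.9 tcp [527.7 122.3  73.1] toolx yaw 1.712 tool y [ 0.009  0.004 -1.   ] j [ 0.53  0.41 -0.41  0.   -0.74 -1.96] F [-0.8 -0.2 -0.5] w34.4
1 rows
[[-0.0058,0.0361,-0.0022,0.009,0.012,0.003,0.02]]
```

play_rows(
  series=[
    [-0.003,0.01,-0.001,0.004,0.006,0,0.02],
    [-0.002,0.012,0,0.004,0.006,0,0.02],
    [0,0.006,0,0,0,0,0.02],
    [0,0.002,0,0,0,0,0.02],
  ],
)

```text
clock: 44.3
position: [530.5, 117.0, 7.8]
ee_rot: [0.467, 0.532, -0.529, -0.468]
contact_force: [-0.1, -0.2, -0.1]
gripper_width: 34.3
```

```bash
python3 go.py 531 117 36 1.70 0.02
```

```text
t44.3 tcp [530.5 117.   41.8] toolx yaw 1.698 tool y [ 0.002  0.004 -1.   ] j [ 0.51  0.46 -0.42 -0.   -0.68 -1.96] F [-0.1 -0.2 -0.1] w34.3
1 rows
[[-0.0001,0.0058,-0.0004,0.002,-0.002,0.003,0.02]]
```

play_rows(
  series=[
    [0,0.004,0,0,0,0,0.02],
    [0,0.002,0,0,0,0,0.02],
    [0,0,0,0,0,0,0.05],
    [0,0,0,0,0,0,0.05],
    [0,0,0,0,0,0,0.05],
    [0,-0.02,0,0,0,0,0.05],
    [0,-0.04,0,0,0,0,0.05],
    [0,-0.045,0,0,0,0,0.05],
    [0,-0.04,0,0,0,0,0.0],
    [0,-0.03,0,0,0,0,0.0],
  ],
)

```text
clock: 45.3
position: [528.0, 115.2, 179.5]
ee_rot: [-0.466, -0.529, 0.532, 0.469]
contact_force: [0.4, 0.5, -0.6]
gripper_width: 21.9
```

```bash
python3 go.py 480 0 260 -3.01 0; python3 -c "
from fobs import *
t,s=Cam('top'),Cam('side'); print('tub',t.plane([(196/1.5,232/1.5)],90).round())"
```

```text
t45.3 tcp [528.  115.2 213.5] toolx yaw 1.698 tool y [-0.006 -0.    -1.   ] j [ 0.51  0.26 -0.22 -0.   -1.1  -1.96] F [ 0.4  0.5 -0.6] w21.9
11 rows
[[-0.0098,-0.0042,0.0057,-0.0,-0.143,0.0,0.0],[-0.0089,-0.0042,0.007,-0.0,-0.143,0.0,0.0],[-0.0078,-0.0042,0.0082,-0.0,-0.143,0.0,0.0],[-0.0066,-0.0042,0.0093,-0.0,-0.143,0.0,0.0],[-0.0052,-0.0042,0.0101,-0.0,-0.143,0.0,0.0],[-0.0037,-0.0042,0.0107,-0.0,-0.143,0.0,0.0],[-0.0021,-0.0042,0.0112,-0.0,-0.143,0.0,0.0],[-0.0005,-0.0042,0.0113,-0.0,-0.143,0.0,0.0],[0.0011,-0.0042,0.0113,-0.0,-0.143,0.0,0.0],[0.0027,-0.0042,0.011,-0.0,-0.143,0.0,0.0],[0.0042,-0.0042,0.0105,-0.0,-0.143,0.0,0.0]]
tub [[672. 421.  90.]]
```

play_rows(
  series=[
    [-0.01,-0.012,0.015,0,-0.143,0,0],
    [-0.009,-0.012,0.015,0,-0.143,0,0],
    [-0.008,-0.012,0.015,0,-0.143,0,0],
    [-0.004,-0.012,0.015,0,-0.143,0,0],
    [0.002,-0.012,0.015,0,-0.143,0,0],
    [0.006,-0.012,0.01,0,-0.143,0,0],
    [0.01,-0.012,0.01,0,-0.143,0,0],
    [0.012,-0.012,0.008,0,-0.143,0,0],
    [0.014,-0.012,0.006,0,-0.143,0,0],
    [0.014,-0.012,0,0,-0.143,0,0],
  ],
)

```text
clock: 46.4
position: [395.1, 43.9, 299.2]
ee_rot: [-0.018, 0.708, -0.706, 0.012]
contact_force: [-0.2, 0.4, -0.1]
gripper_width: -0.2
```

```bash
python3 go.py 500 200 340 -3.01 0; python3 -c "
from fobs import *
t,s=Cam('top'),Cam('side'); locate(t,s,31,dict(yellow=(611,45),blue=(543,36),red=(600,125),green=(531,117)),rad=50)
cv2.imwrite('pics/f2.png',np.hstack([cv2.resize(s.im[80:230,195:305],None,fx=3.6,fy=3.6,interpolation=2),cv2.resize(t.im[140:290,160:270],None,fx=3.6,fy=3.6,interpolation=2)]))"
```

```text
t46.4 tcp [395.1  43.9 333.2] toolx yaw -3.099 tool y [-0.009  0.002 -1.   ] j [ 0.52 -0.08 -0.3  -0.01 -1.36 -0.48] F [-0.2  0.4 -0.1] w-0.2
5 rows
[[-0.0223,-0.0015,-0.0303,0.0,-0.018,0.002,0.0],[-0.0228,-0.0015,-0.0299,0.0,-0.018,0.002,0.0],[-0.0233,-0.0015,-0.0295,0.0,-0.018,0.002,0.0],[-0.0239,-0.0014,-0.0291,0.0,-0.018,0.002,0.0],[-0.0244,-0.0014,-0.0286,0.0,-0.018,0.002,0.0]]
yellow [608.6  43.7] long-axis yaw 0.15 err 0.60 px [102, 123]
blue [541.3  55.3] long-axis yaw 0.00 err 0.41 px [0, 114]
red [598.7 125.3] long-axis yaw 0.05 err 0.31 px [122, 163]
green [532.4 124.1] long-axis yaw 0.05 err 0.28 px [0, 133]
```

View pics/f2.png

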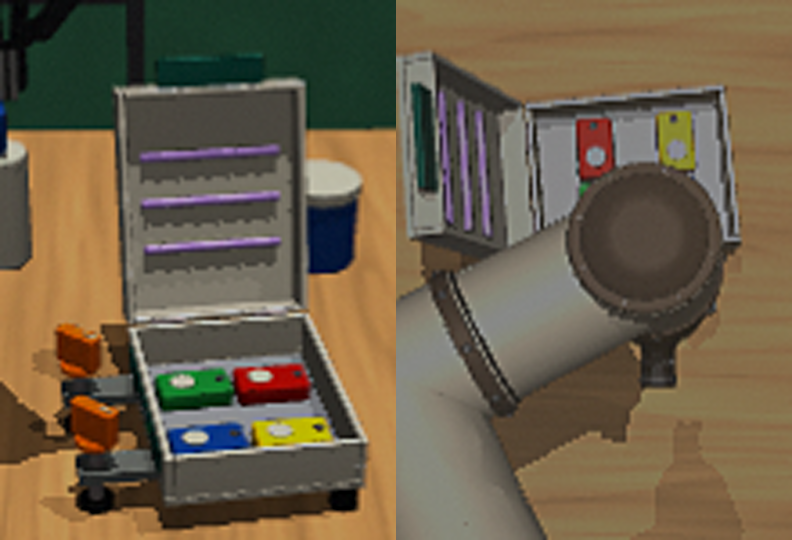

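```bash
python3 go.py 538 325 350 -3.01 0
```

```text
t46.5 tcp [395.8  44.4 334.8] toolx yaw -3.103 tool y [-0.004  0.003 -1.   ] j [ 0.52 -0.08 -0.3  -0.01 -1.36 -0.48] F [ 0.4  0.2 -0.4] w0.0
7 rows
[[-0.0219,-0.0021,-0.0393,0.001,-0.013,0.001,0.0],[-0.0224,-0.0021,-0.039,0.001,-0.013,0.001,0.0],[-0.0229,-0.0021,-0.0387,0.001,-0.013,0.001,0.0],[-0.0234,-0.0022,-0.0384,0.001,-0.013,0.001,0.0],[-0.0239,-0.0022,-0.0381,0.001,-0.013,0.001,0.0],[-0.0244,-0.0022,-0.0377,0.001,-0.013,0.001,0.0],[-0.0249,-0.0022,-0.0374,0.001,-0.013,0.001,0.0]]
```

play_rows(
  series=[
    [0,-0.01,-0.039,0,-0.013,0,0],
    [-0.01,-0.008,-0.039,0,-0.013,0,0],
    [-0.02,-0.004,-0.039,0,-0.013,0,0],
    [-0.028,-0.002,-0.038,0,-0.013,0,0],
    [-0.03,-0.002,-0.038,0,-0.013,0,0],
    [-0.032,-0.002,-0.038,0,-0.013,0,0],
    [-0.03,-0.002,-0.035,0,-0.013,0,0],
    [-0.01,0,-0.012,0,0,0,0],
  ],
)

```text
clock: 47.3
position: [539.0, 342.9, 322.4]
ee_rot: [-0.042, 0.707, -0.705, 0.035]
contact_force: [-0.7, -0.2, -1.1]
gripper_width: -0.1
```

```bash
python3 go.py 538 325 235 -3.01 0
```

```text
t47.3 tcp [539.  342.9 356.4] toolx yaw -3.033 tool y [-0.011  0.001 -1.   ] j [ 0.81  0.36  0.29 -0.01 -1.5  -0.71] F [-0.7 -0.2 -1.1] w-0.1
3 rows
[[0.0006,0.0404,0.006,0.001,-0.008,0.003,0.0],[0.0007,0.0405,0.0059,0.001,-0.008,0.003,0.0],[0.0009,0.0405,0.0059,0.001,-0.008,0.003,0.0]]
```

play_rows(
  series=[
    [0,0.02,0.001,0,-0.008,0.003,0],
    [0,0.03,0.001,0,0,0.003,0],
    [0,0.03,0.001,0,0,0,0],
    [0,0.025,0,0,0,0,0],
    [0,0.01,0,0,0,0,0],
    [0,0.003,0,0,0,0,0],
  ],
)

```text
clock: 47.9
position: [541.1, 343.3, 187.1]
ee_rot: [0.041, -0.704, 0.708, -0.031]
contact_force: [0.1, -1.0, 0.8]
gripper_width: -0.0
```

```bash
cat > arc.py <<'E'
import numpy as np,sys
o=np.array([570.3,84.1]);c,s=np.cos(.13),np.sin(.13)
for th in (2.1,1.85,1.7,1.55,1.4,1.25,1.1,.95,.8,.65,.5,.35,.2,.1,0):
    y=-180*np.cos(th)+34*np.sin(th)+11; z=180*np.sin(th)+34*np.cos(th)+70
    print(th,(o+[-(100+y)*s,(100+y)*c]).round(),round(z))
E
python3 arc.py; python3 go.py 545 276 234 -3.01 0
```

```text
2.1 [540. 313.] 208
1.85 [545. 276.] 234
1.7 [549. 251.] 244
1.55 [552. 224.] 251
1.4 [556. 197.] 253
1.25 [559. 170.] 252
1.1 [563. 143.] 246
0.95 [566. 118.] 236
0.8 [569.  94.] 223
0.65 [572.  72.] 206
0.5 [574.  54.] 186
0.35 [576.  38.] 164
0.2 [578.  26.] 139
0.1 [579.  20.] 122
0 [579.  16.] 104
t47.9 tcp [541.1 343.3 221.1] toolx yaw -3.039 tool y [-0.014 -0.006 -1.   ] j [ 0.81  0.43  0.05 -0.01 -1.21 -0.71] F [ 0.1 -1.   0.8] w-0.0
2 rows
[[0.0016,-0.0063,0.0337,-0.002,-0.014,0.007,0.0],[0.002,-0.0064,0.0337,-0.002,-0.014,0.007,0.0]]
```

play_rows(
  series=[
    [0,-0.004,0.02,0,-0.01,0.005,0],
    [0,-0.004,0.02,0,0,0,0],
    [0,-0.003,0.018,0,0,0,0],
    [0,-0.003,0.015,0,0,0,0],
    [0,-0.003,0.015,0,0,0,0],
    [0,-0.002,0.01,0,0,0,0],
  ],
)

```text
clock: 48.5
position: [555.4, 244.3, 211.2]
ee_rot: [-0.04, 0.706, -0.706, 0.039]
contact_force: [-0.3, 2.1, 0.2]
gripper_width: 0.2
```

```bash
python3 go.py 556 197 253 -3.01 0
```

```text
t48.5 tcp [555.4 244.3 245.2] toolx yaw -3.029 tool y [-0.001  0.001 -1.   ] j [ 0.68  0.34 -0.02 -0.   -1.21 -0.57] F [-0.3  2.1  0.2] w0.2
2 rows
[[0.0023,-0.0039,0.0235,0.001,-0.01,0.001,0.0],[0.0026,-0.0039,0.0235,0.001,-0.01,0.001,0.0]]
```

play_rows(
  series=[
    [0,-0.003,0.014,0,0,0,0],
    [0,-0.002,0.014,0,0,0,0],
    [0,-0.001,0.014,0,0,0,0],
    [0,0,0.014,0,0,0,0],
    [0,0.001,0.013,0,0,0,0],
    [0,0.001,0.012,0,0,0,0],
    [0,0.002,0.01,0,0,0,0],
  ],
)

```text
clock: 49.2
position: [566.7, 145.7, 212.9]
ee_rot: [-0.039, 0.707, -0.705, 0.039]
contact_force: [0.0, 1.8, -0.1]
gripper_width: 0.1
```

```bash
python3 go.py 566 118 236 -3.01 0
```

```text
t49.2 tcp [566.7 145.7 246.9] toolx yaw -3.030 tool y [-0.     0.002 -1.   ] j [ 0.53  0.31 -0.07 -0.   -1.2  -0.41] F [ 0.   1.8 -0.1] w0.1
1 rows
[[0.0038,0.0108,0.0275,0.002,-0.02,0.0,0.0]]
```

play_rows(
  series=[
    [0,0.004,0.012,0,0,0,0],
    [0,0.005,0.013,0,0,0,0],
    [0,0.007,0.012,0,0,0,0],
    [0,0.008,0.012,0,0,0,0],
    [0,0.009,0.011,0,0,0,0],
    [0,0.007,0.008,0,0,0,0],
  ],
)

```text
clock: 49.8
position: [575.5, 70.8, 170.6]
ee_rot: [-0.039, 0.706, -0.706, 0.04]
contact_force: [1.0, 1.6, 0.7]
gripper_width: 0.2
```

```bash
python3 go.py 574 54 186 -3.01 0
```

```text
t49.8 tcp [575.5  70.8 204.6] toolx yaw -3.030 tool y [ 0.001  0.    -1.   ] j [ 0.4   0.33 -0.15  0.   -1.09 -0.29] F [1.  1.6 0.7] w0.2
1 rows
[[0.0034,0.0186,0.0166,0.0,-0.02,-0.001,0.0]]
```

play_rows(
  series=[
    [0,0.009,0.009,0,0,0,0],
    [0,0.01,0.009,0,0,0,0],
    [0,0.011,0.008,0,0,0,0],
    [0,0.011,0.007,0,0,0,0],
    [0,0.011,0.006,0,0,0,0],
    [0,0.01,0.004,0,0,0,0],
    [0,0.006,0.002,0,0,0,0],
  ],
)

```text
clock: 50.5
position: [579.6, 20.9, 94.7]
ee_rot: [0.04, -0.706, 0.706, -0.038]
contact_force: [-0.0, 0.6, 0.8]
gripper_width: 0.3
```

```bash
python3 go.py 579 16 104 -3.01 0
```

```text
t50.5 tcp [579.6  20.9 128.7] toolx yaw -3.031 tool y [-0.003 -0.001 -1.   ] j [ 0.32  0.4  -0.24 -0.   -0.93 -0.2 ] F [-0.   0.6  0.8] w0.3
1 rows
[[0.0011,0.0247,0.0048,-0.001,-0.021,0.003,0.0]]
```

play_rows(
  series=[
    [0,0.007,0.001,0,0,0,0],
    [0,0.007,0.001,0,0,0,0],
    [0,0.005,0,0,0,0,0],
    [0,0.003,0,0,0,0,0],
  ],
)

```text
clock: 50.9
position: [579.1, 18.4, 70.2]
ee_rot: [0.041, -0.705, 0.707, -0.037]
contact_force: [0.9, -0.3, 1.0]
gripper_width: -0.0
```

play_rows(
  series=[
    [0,0.0015,0,0,0,0,0],
  ],
)

```text
clock: 51.0
position: [579.2, 18.3, 69.8]
ee_rot: [0.041, -0.705, 0.707, -0.038]
contact_force: [-4.9, 0.4, 14.4]
gripper_width: -0.0
```

play_rows(
  series=[
    [0,0.0015,0,0,0,0,0],
  ],
)

```text
clock: 51.1
position: [579.2, 18.3, 69.9]
ee_rot: [0.042, -0.705, 0.707, -0.038]
contact_force: [-3.6, 0.5, 9.4]
gripper_width: -0.1
```

play_rows(
  series=[
    [0,-0.01,0,0,0,0,0],
    [0,-0.03,0,0,0,0,0],
    [0,-0.04,0,0,0,0,0],
    [0,-0.04,0,0,0,0,0],
    [0.01,-0.02,0.04,0,0,0,0],
    [0.02,0,0.045,0,0,0,0],
    [0.02,0,0.045,0,0,0,0],
    [0.02,0,0.045,0,0,0,0],
    [0.02,0,0.045,0,0,0,0],
    [0,0,0.02,0,0,0,0],
  ],
)

```text
clock: 52.1
position: [519.2, -232.7, 223.9]
ee_rot: [0.041, -0.704, 0.707, -0.047]
contact_force: [0.3, 1.0, 0.4]
gripper_width: -0.1
```

```bash
python3 go.py; python3 -c "
from vis import *
t,s=Cam('top'),Cam('side')
cv2.imwrite('pics/e1.png',np.hstack([cv2.resize(s.im[140:230,195:305],None,fx=4,fy=4,interpolation=2),cv2.resize(t.im[160:250,185:275],None,fx=4,fy=4,interpolation=2)]))"
```

```text
t52.1 tcp [ 519.2 -232.7  257.9] toolx yaw -3.017 tool y [ 0.008 -0.004 -1.   ] j [-0.14  0.27 -0.1   0.   -1.2   0.26] F [0.3 1.  0.4] w-0.1
```

View pics/e1.png

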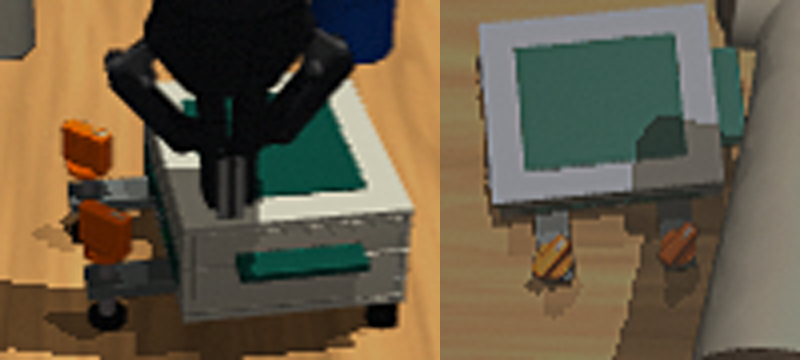

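```bash
python3 -c "
from bench import *
job_done(); print(read_state()['clock'])"
```

```text
the job is handed in; nothing more can be done
the job is handed in; nothing more can be done
```

The job is handed in at about 52 s on the robot's clock. I turned both knobs, laid all four fobs flat in the tray and pushed the lid shut. The steriliser's tilt and the load on each foot were never measured.

- **Feet:** I gripped each knob bar and turned the right one to about 7.1 rad and the left to about 7.07 (target 7.07). In the last picture the bars lie at about -0.66 and -0.71 rad, where about -0.66 and -0.69 is expected. That all four feet bear is judged from those angles and from the front soles looking seated in the pictures.
- **Fobs:** The blue, red, yellow and larger green fobs lie side by side in a 2 x 2 layout. The picture before closing shows this, and I left the small green, black and pink look-alikes alone.
- **Lid:** I pushed it down slowly in short steps. It ended with firm contact (about 14 N) at 103.9 mm, against 104 mm shut. The seam looks even in the last picture, and the robot had withdrawn clear of it.

**What disagreed:** The reported tool height read 34 mm too low. A touch on the table confirmed this, and I corrected for it from then on. My first try at the right knob came before that and closed on nothing; the pictures showed no movement from it.

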